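# Clear the bush chute and make up the exhaust weld kit

## Task

The bush chute is jammed: first lift the oversize bush out from behind its gauge plate and put it in the empty returns tray, letting the two thin bushes roll down to the stop. Then make up the kit tray: both thin bushes lying side by side in the bush bay, the two-bolt flange flat with its neck up in the largest bay next to them, and the small sensor boss standing on its wide seat in the bay at the end of the bush bay, across from the bolts. Leave the three-bolt flange and the larger boss where they are.

Things in the scene. Friction and masses are not known exactly. Their poses are not given: they have to be found in the camera images.
- feed_chute: Fixed chute, 210 x 72 mm, 95 high. Origin: footprint centre at bench level, x uphill (0.25 rad). Trough 56 wide, floor 30 high at the stop (x -100); side walls rise 7 above floor, stop 20, gauge plate (68-91 up-slope from the stop) 36.5, gap under it 33.5. Bushes lie along y, gripped by their ends above the walls. Freed, both roll to the stop in 1 s: centres x -90, z 47 and x -63, z 54.
- big_bush: Oversize plain steel bush (sleeve), outside diameter 40 mm, length 50, about 0.26 kg, lying in the chute against the gauge plate. Origin: its centre; y runs along its length. Small 26 mm bore; treat the ends as flat.
- bush_a: Plain steel bush (sleeve), outside diameter 28 mm, length 50, about 0.15 kg, at the start lying in the chute right behind the oversize bush. Origin: its centre; y runs along its length (x and z turn as it rolls). 16 mm bore; treat the ends as flat.
- bush_b: Bush identical to bush_a, at the start behind it, the uppermost in the chute. Origin: its centre; y runs along its length.
- flange_two: Steel exhaust flange with TWO bolt holes: oval plate 90 x 60 mm, 8 thick, with a round neck standing up from its middle, outside diameter 42 (wall 3), from 8 to 40 above the underside; 0.36 kg. Origin: centre of the underside; x along the 90 length through both holes, z up the neck. Lies flat, neck up; grip it across the neck.
- flange_three: Look-alike that does not belong to this kit: steel flange with THREE bolt holes, rounded triangular plate about 84 x 76 mm, 8 thick, with the same neck (diameter 42, top at 40). Origin: centre of the underside under the neck; z up.
- sensor_boss: The SMALL steel sensor boss (weld-in ring) standing on its wide seat: seat diameter 34 mm, 8 high, then a round body of diameter 28 up to 26 mm. Bore 18. About 0.08 kg. Origin: centre of the underside, z up; round, so yaw means nothing. Grip it across the 28 mm body.
- big_boss: Look-alike that does not belong to this kit: a LARGER boss of the same form, seat diameter 52 mm and 8 high, body diameter 44 up to 26 mm, bore 29. Origin: centre of the underside, z up.
- kit_tray: Shallow sheet-metal tray, fixed, 166 (x) x 165 mm (y). Floor top 3 above bench, wall tops 13, walls 3 thick. Origin: centre of underside. Bays, inner x by y at centre (x, y): flange bay 112 x 84 at (-24, 37.5), flange length along x; bush bay 94 x 72 at (-33, -43.5), bush lengths along y; boss bay 63 x 72 at (48.5, -43.5); bolt bay 45 x 84 at (57.5, 37.5) holds fixed bolts up to 21 high.
- returns_tray: Empty steel returns tray with a small wire handle on its -x side, fixed to the bench, 112 (x) x 132 mm (y), walls 3 thick with tops 23 above the bench, floor top 3 above the bench. Origin: centre of the underside; z up.
Mind the look-alikes: they are no part of the job. Leave any orange or pink look-alike of the big_bush alone.

How it is judged:
By the outcome, as a careful person would: the job done as asked, in the order asked, and still so for the second after the job is handed in, with the robot touching nothing.
It also fails if it takes over 128 s, if anything falls off the work surface, if the arm or the gripper's body presses on something with over 40 N, if the wrist force passes 120 N, or if a joint passes its speed limit or range.

## Robot

A 6-joint arm with a two-finger parallel gripper is mounted at the origin on the work surface. World frame = base frame: x ahead of the robot, y to its left, z up, the work surface at z = 0. Lengths are in m, angles in rad, forces in N, time in s.
With the tool pointing down it reaches from about 0.325 to 0.75 m from the base axis. Payload 7.6 kg.
Tool frame: the origin (TCP) lies midway between the tips of the shut fingers; the grasp point (between the pads) lies 19 mm behind it; z points along the fingers, y is the direction in which the jaws open and shut (so a half turn about z gives the same grasp; the last joint's range is limited). The gripper opens to 85 mm and grips with 20 to 120 N. Pads are 22 mm wide; open, the fingers measure 114 mm over their backs; the gripper's body (76 mm by 85 mm) begins 54 mm behind the grasp point. The pads swing forward as they close: fully open they stand 13 mm farther back than shut.
Start: joints at [1.14, 0.052, 1.401, -0, 1.689, -0.07], TCP at [0.185, 0.491, 0.198] pointing down, gripper open.
Joint ranges: [-2.9, 2.9], [-0.91, 2.17], [0.12, 2.37], [-1.06, 4.2], [0.26, 2.73], [-2.93, 2.93]. Speed limits (rad/s): [2.57, 2.57, 3.01, 3.14, 3.14, 3.14].

## Interface

Orientations are given as a unit quaternion [w, x, y, z].
In Python, from rig import sensors, capture, ticket, recognise, outline_of gives the robot as it stands.
- The arm moves only by the tool apply_moves, never from a script. Its argument "targets" is a list of rows, each an object with "xyz": the shift along the tool's x, y, z in mm, a list of three; "twist": the turn, a rotation vector about the tool's x, y, z in rad, a list of three. In form: [{"xyz": [x, y, z], "twist": [wx, wy, wz]}, ...]. A call has 1 to 8 rows; each row is the pose to reach, as a shift and turn from the pose commanded when the call began, along the tool's axes at that moment; what a row does not reach only later rows make up. A row lasts 1/10 s, in which the tool goes at most 50 mm and 8.59 degrees, less where a joint would pass 70% of its speed; a pose out of reach is approached as far as the arm can. A call with a gripper value outside its range is refused whole. "gripper" is the opening in per cent of the stroke, from 0 (shut) to 100 (fully open), set as the call begins (left out, the last holds). The fingers move at their own pace and stop on an object; "grip_force" is the grip in N (left out, the last holds). Time passes only in rows, so rows that repeat a pose let the fingers close. It gives the time, the measured TCP pose, the force and the opening at its end, in the units of the state.
- sensors.read_state(): the state, without advancing time (a new reading comes with each control period).
- capture(name): name is "side" or "top" or "wrist"; returns a dict with "img" (420x560x3 uint8, red, green, blue), "mtx" (3x3 intrinsics, pixels), "k1" (the pictures are not rectified: a ray, as slopes to the right and down, at radius r is drawn at 1 + k1 r^2 times it, then the intrinsics apply), "rvec" (rotation vector, rad) and "tvec" (3), from world to camera coordinates, as OpenCV has them. Camera axes: x right, y down, z forward; pixel columns grow to the right and rows downward; lengths in m; the calibration is good to about 2 mm. A picture is of the moment at which its call begins. There is no depth.
- ticket.finish_job(): hands the job in, once; it reports no verdict.
Trained networks look in a picture, given as the dict that the camera call returned (one of the last four; its "shot" number tells which), for a name from the list of things; names that differ only in an ending like _2 or _b are one class to them, and where a whole thing is asked for, a point or a joint stands for the part that bears it (a point fixed in the world has none). Each returns a list of dicts, best first, with "confidence" (0 to 1); they miss things now and then, are a little off and sometimes report something else, mostly with a low value. They report only what shows in the picture. A call takes as long as a camera call. They do not tell look-alikes from the thing itself.
- recognise(picture, thing): "centre" ([column, row] in pixels, amid what is visible of it).
- outline_of(picture, thing): "pixels" (420x560 bool, what is visible of it) and "centre" ([column, row] in pixels, amid what is visible of it).
The state is a dict: "time": time; "qpos": joint angles; "qd": joint speeds; "joint_efforts": joint torques, N m; "tool_pos": TCP position; "tcp_rot": TCP orientation; "ft_force": force on the tool from outside, world axes, zero at the start; "wrist_torque": the same for the moment, N m; "gripper_width": finger opening in m.
Only numpy, scipy, OpenCV 4.12 (cv2) and the standard library are available. Lean on these libraries where they do the work, as an engineer would, in place of code of your own. Each camera call takes 0.05 s, during which the arm holds its last target.

## Working session

There is one attempt and no reset: what is moved stays moved. The work goes in short steps, Python scripts to look and compute and a tool call to move; the robot and the scene stay as the last step left them, time stands still between calls to the robot, and variables do not carry over. Pictures are saved under pics/ and viewed, and the job is handed in when it is done.

Besides the shell and the picture viewer there is one more tool, called after "Request:" by a JSON object that holds its "op" and its "data", one argument or row to a line. apply_moves: Moves the arm, as the interface text tells. Its arguments: {"type":"object","properties":{"targets":{"type":"array"},"gripper":{"type":"number"},"grip_force":{"type":"number"}},"required":["targets"]}

```bash
mkdir -p pics; ls
python3 - <<'E'
from rig import sensors,capture
import cv2
s=sensors.read_state();print(s)
for n in ["top","side","wrist"]:
    p=capture(n);cv2.imwrite(f"pics/{n}0.png",p["img"][:,:,::-1]);print(n,p["mtx"],p["k1"],p["rvec"],p["tvec"])
E
```

```text
pics
{'time': 0.0, 'qpos': array([ 1.13968797e+00,  5.28266070e-02,  1.40173828e+00,  1.29204808e-05,
        1.68859260e+00, -7.02998273e-02]), 'qd': array([ 0.00129425, -0.00010154,  0.00243522, -0.0016808 ,  0.00244811,
       -0.00073825]), 'joint_efforts': array([ 1.39057345e-03, -3.81686139e+01, -3.60175645e+01,  7.23832250e-05,
        6.25752204e-03, -5.21326683e-06]), 'tool_pos': array([0.18516706, 0.49088222, 0.19677094]), 'tcp_rot': array([-2.00321966e-04,  1.79426496e-01,  9.83771071e-01, -7.56364153e-04]), 'ft_force': array([1.62819953, 0.43197009, 0.6242697 ]), 'wrist_torque': array([ 0.0422472 , -0.00409834,  0.03959954]), 'gripper_width': 0.08542565124544711}
top [[446.73992397   0.         273.81707579]
 [  0.         446.73992397 217.37711351]
 [  0.           0.           1.        ]] 0.01877706117049957 [ 2.16562218 -2.12237489  0.19619287] [-0.06403588  0.49102422  0.92801667]
side [[536.58582489   0.         265.93173142]
 [  0.         536.58582489 197.96737647]
 [  0.           0.           1.        ]] -0.05186704868360339 [ 2.16769861 -0.37925716  0.19625551] [-0.48040769  0.12883302  1.28103743]
wrist [[328.53166991   0.         279.11253863]
 [  0.         328.53166991 211.91333112]
 [  0.           0.           1.        ]] 0.00878050093282339 [-2.34526287 -1.62231593 -0.27198937] [-0.52410028 -0.04290942  0.38063893]
```

View pics/top0.png

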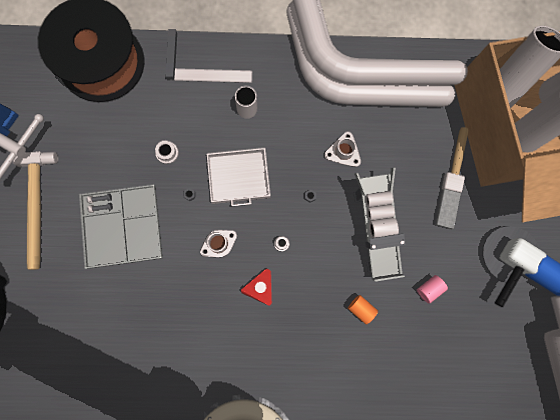

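View pics/side0.png

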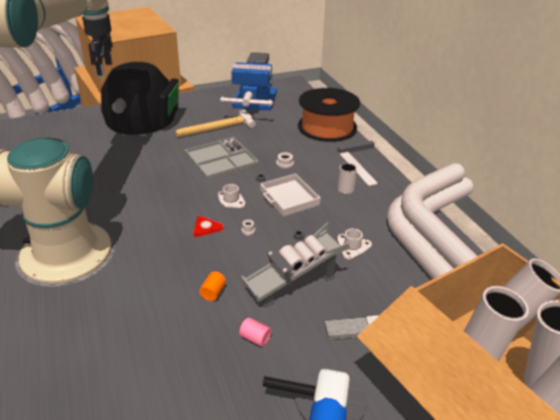

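View pics/wrist0.png

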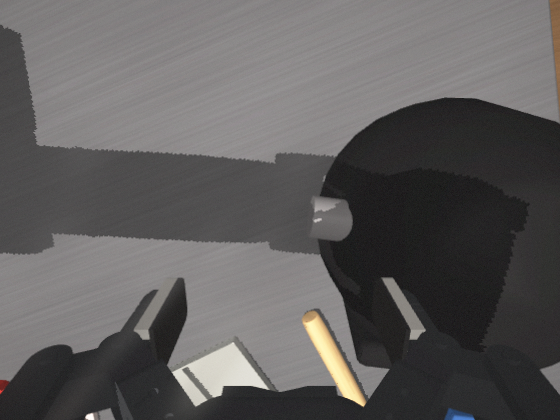

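```bash
cat > h.py <<'E'
import numpy as np,cv2
from scipy.spatial.transform import Rotation as R
from rig import sensors,capture,recognise,outline_of
def cam(p): return cv2.Rodrigues(np.array(p["rvec"],float))[0],np.array(p["tvec"],float).ravel()
def proj(p,P):
    P=np.atleast_2d(P).astype(float)
    return cv2.projectPoints(P,np.array(p["rvec"],float),np.array(p["tvec"],float),p["mtx"],np.array([p["k1"],0,0,0,0.]))[0][:,0]
def back(p,px,z):
    u=cv2.undistortPoints(np.array(px,float).reshape(-1,1,2),p["mtx"],np.array([p["k1"],0,0,0,0.]))[:,0]
    Rm,t=cam(p);d=np.c_[u,np.ones(len(u))]@Rm;o=-Rm.T@t
    return o+d*((z-o[2])/d[:,2])[:,None]
def crop(p,name,x0,y0,x1,y1,f,pts=None):
    im=p["img"][:,:,::-1].copy()
    c=cv2.resize(im[y0:y1,x0:x1],None,fx=f,fy=f,interpolation=cv2.INTER_CUBIC)
    if pts is not None:
        for q in pts:
            cv2.circle(c,(int((q[0]-x0+.5)*f),int((q[1]-y0+.5)*f)),3,(0,255,0),1)
    cv2.imwrite("pics/"+name,c)
def T():return sensors.read_state()
E
python3 - <<'E'
from h import *
import pickle
pt=capture("top");ps=capture("side")
pickle.dump((pt,ps),open("p0.pkl","wb"))
zs=dict(feed_chute=.04,big_bush=.08,bush_a=.08,flange_two=.02,sensor_boss=.013,kit_tray=.01,returns_tray=.01)
for n,z in zs.items():
  for p,l in((pt,"top"),(ps,"side")):
    for d in recognise(p,n):
        c=d["centre"];print(n,l,round(d["confidence"],2),np.round(c,1),np.round(back(p,c,z)[0]*1000))
crop(pt,"t1.png",320,120,460,300,4)
crop(pt,"t2.png",70,130,330,290,3)
crop(ps,"s1.png",170,120,380,310,3)
E
```

```text
feed_chute top 0.78 [380.  241.6] [ 444. -284.   40.]
feed_chute side 0.97 [281.7 270.3] [ 448. -274.   40.]
big_bush top 0.88 [362.1 307.6] [ 305. -235.   80.]
big_bush top 0.84 [379.2 227.6] [ 469. -273.   80.]
big_bush top 0.58 [431.5 286.5] [ 350. -377.   80.]
big_bush side 0.94 [253.4 334.6] [ 322. -454.   80.]
big_bush side 0.87 [291.  256.4] [ 467. -280.   80.]
bush_a top 0.76 [377.6 197. ] [ 534. -271.   80.]
bush_a top 0.55 [375.3 211.4] [ 503. -266.   80.]
bush_a side 0.86 [313.7 246.7] [ 525. -267.   80.]
flange_two top 0.8 [218.9 245.4] [431.  65.  20.]
flange_two top 0.26 [124.5 226.2] [469. 272.  20.]
flange_two side 0.83 [227.4 196.2] [424.  61.  20.]
sensor_boss top 0.69 [280.5 243.5] [439. -70.  13.]
sensor_boss side 0.73 [248.8 226.6] [439. -73.  13.]
kit_tray top 0.79 [124.3 227. ] [469. 276.  10.]
kit_tray top 0.2 [377.3 212.4] [ 514. -287.   10.]
kit_tray side 0.64 [306.5 252.5] [ 537. -208.   10.]
kit_tray side 0.62 [217.9 156.1] [460. 285.  10.]
returns_tray top 0.96 [235.5 176.8] [589.  34.  10.]
returns_tray top 0.43 [379.5 241.3] [ 448. -291.   10.]
returns_tray side 0.65 [287.8 194.2] [584.  28.  10.]
```

View pics/t1.png

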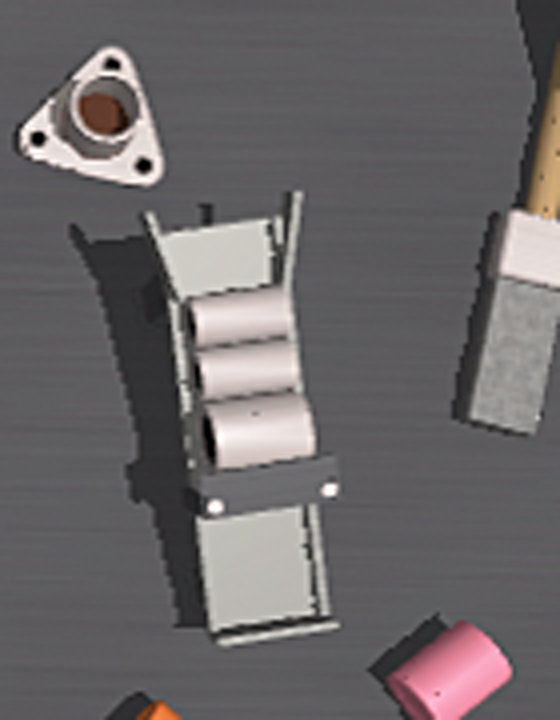

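View pics/t2.png

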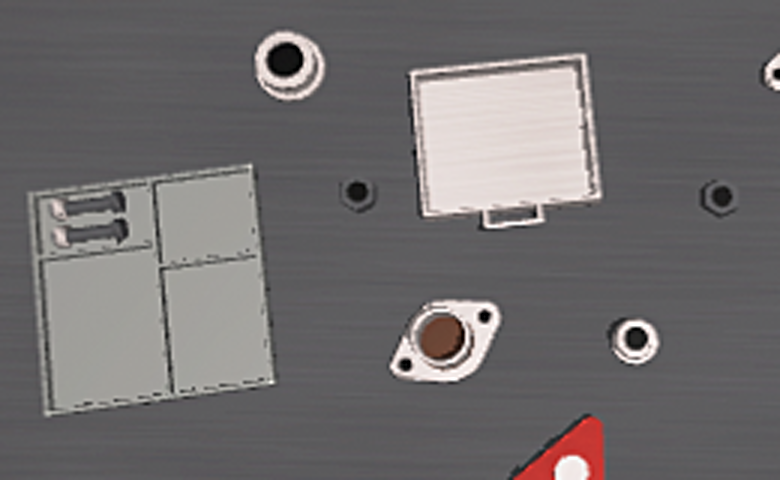

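View pics/s1.png

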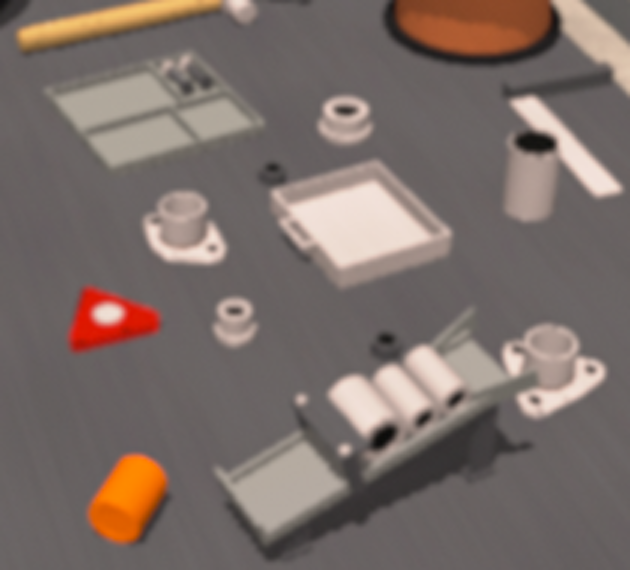

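Run:
```python
from h import *
import pickle
pt,ps=pickle.load(open("p0.pkl","rb"))
crop(pt,"t3.png",350,160,420,285,6)
crop(ps,"s3.png",240,220,355,305,6)
```

```text
(no output)
```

View pics/t3.png

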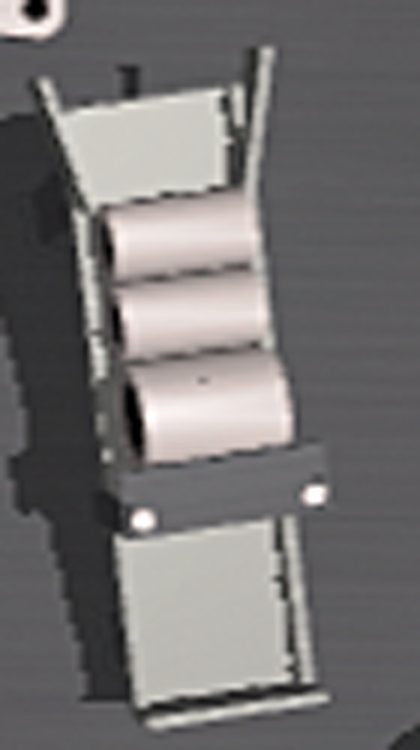

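View pics/s3.png

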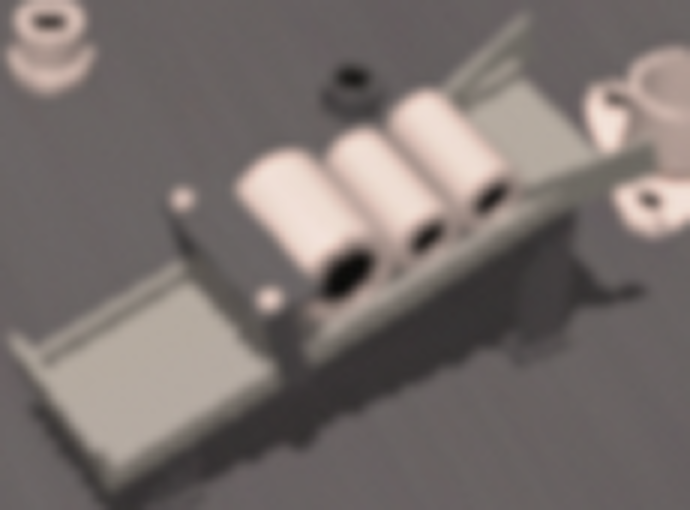

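```bash
cat >> h.py <<'E'
c_,s_=np.cos(.25),np.sin(.25)
def chute_pt(q,s,y,n): # mm -> world m ; q=X,Y,yaw (mm)
    x=-100+s*c_-n*s_; z=30+s*s_+n*c_
    cy,sy=np.cos(q[2]),np.sin(q[2])
    return np.array([q[0]+cy*x-sy*y,q[1]+sy*x+cy*y,z])/1000
def box(q,x,y,z):
    cy,sy=np.cos(q[2]),np.sin(q[2])
    return np.array([q[0]+cy*x-sy*y,q[1]+sy*x+cy*y,z])/1000
def uncrop(P,x0,y0,f): return (np.array(P,float)+.5)/f-.5+np.array([x0,y0])
E
python3 - <<'E'
from h import *
import pickle
from scipy.optimize import least_squares
pt,ps=pickle.load(open("p0.pkl","rb"))
U=lambda P:uncrop(P,350,160,6)
V=lambda P:uncrop(P,240,220,6)
obs=[(pt,U((326,446)),lambda q:(91,-q[3],36.5)),(pt,U((327,503)),lambda q:(68,-q[3],36.5)),(pt,U((116,533)),lambda q:(68,q[3],36.5)),(pt,U((115,473)),lambda q:(91,q[3],36.5)),
(pt,U((330,700)),lambda q:(-3,-q[4],20)),(pt,U((148,728)),lambda q:(-3,q[4],20)),
(ps,V((175,192)),lambda q:(68,q[3],36.5)),(ps,V((270,312)),lambda q:(68,-q[3],36.5)),(ps,V((10,338)),lambda q:(-3,q[4],20))]
def f(q): return np.concatenate([proj(p,chute_pt(q,*g(q)))[0]-o for p,o,g in obs])
r=least_squares(f,[444,-280,.15,36,33],loss="soft_l1");print(np.round(r.x,3));print(np.round(r.fun.reshape(-1,2),1))
q=r.x
for s,R_ in((105.75,20),(139.2,14),(167.2,14)):
    print(np.round(chute_pt(q,s,0,R_)*1000,1))
def draw(p,name,a,fz):
    pts=[]
    for s in (0,180):
        for y in(-28,28):pts.append(proj(p,chute_pt(q,s,y,0))[0])
    for s,Rr in((105.75,20),(139.2,14),(167.2,14)):
        for y in(-25,25):
            for k in range(16):
                t=k*np.pi/8;pts.append(proj(p,chute_pt(q,s+Rr*np.cos(t),y,Rr+Rr*np.sin(t)))[0])
    for s in (68,91):
        for y in(-q[3],q[3]):pts.append(proj(p,chute_pt(q,s,y,36.5))[0])
    crop(p,name,*a,fz,pts)
draw(pt,"t4.png",(350,160,420,285),6);draw(ps,"s4.png",(240,220,355,305),6)
# trays
W=lambda P:uncrop(P,70,130,3)
S=lambda P:uncrop(P,170,120,3)
def fit(corn,hx,hy,z,scr,q0):
    def g(q):
        e=[]
        for (sx,sy),c in corn: e.append(proj(pt,box(q,sx*hx,sy*hy,z))[0]-W(c))
        for (sx,sy),c in scr: e.append(proj(ps,box(q,sx*hx,sy*hy,z))[0]-S(c))
        return np.concatenate(e)
    r=least_squares(g,q0,loss="soft_l1");print(np.round(r.x,3),np.round(r.fun.reshape(-1,2),1).tolist())
fit([((1,1),(29,192)),((1,-1),(253,165)),((-1,-1),(275,383)),((-1,1),(45,415))],83,82.5,13,[((-1,1),(44,91)),((-1,-1),(112,167)),((1,-1),(265,123)),((1,1),(190,52))],[469,276,.1])
fit([((1,1),(409,71)),((1,-1),(586,54)),((-1,-1),(602,199)),((-1,1),(423,216))],56,66,23,[((-1,1),(272,196)),((-1,-1),(342,272)),((1,-1),(451,234)),((1,1),(377,161))],[589,34,.1])
E
```

```text
[ 4.71814e+02 -2.80965e+02  1.73000e-01  3.62870e+01  3.25720e+01]
[[-0.8 -0.8]
 [ 0.4  0.6]
 [ 1.1  0.9]
 [-0.1 -0.1]
 [-0.6 -0.2]
 [-0.4 -0.1]
 [-1.2  0.7]
 [ 0.5  1. ]
 [ 0.9 -0.9]]
[ 469.4 -281.4   75.5]
[ 502.8 -275.6   78. ]
[ 529.5 -270.9   84.9]
[4.70396e+02 2.84224e+02 1.59000e-01] [[0.0, 0.7], [-0.1, -0.0], [-0.0, 0.7], [0.1, 0.7], [1.1, -0.6], [0.3, -0.2], [0.5, -0.3], [1.0, -0.5]]
[5.90051e+02 2.70860e+01 1.30000e-01] [[0.6, 0.5], [-0.2, 0.3], [-0.1, 0.1], [0.4, 0.7], [0.2, -1.7], [0.0, -1.5], [0.6, -0.4], [0.5, -0.2]]
```

View pics/t4.png

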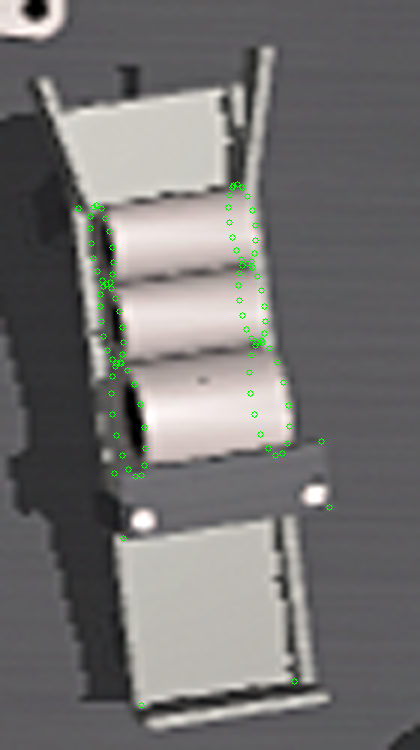

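View pics/s4.png

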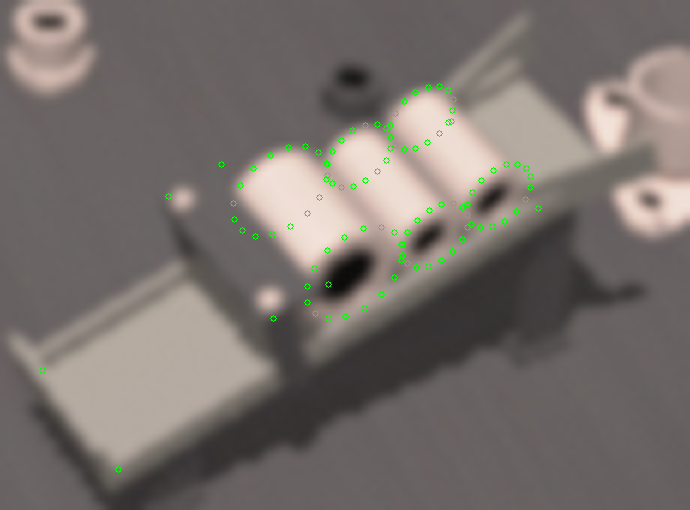

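```bash
cat >> h.py <<'E'
def tool():
    s=T();q=s["tcp_rot"];return np.array(s["tool_pos"]),R.from_quat([q[1],q[2],q[3],q[0]])
def plan(x,y,z,yawdeg,pos=None):
    """mm; yaw of tool y axis (deg). returns tool-frame shift mm and twist"""
    p,r=tool()
    a=np.radians(yawdeg);Y=np.array([np.cos(a),np.sin(a),0]);Z=np.array([0,0,-1.]);X=np.cross(Y,Z)
    G=R.from_matrix(np.c_[X,Y,Z])
    d=r.inv().apply(np.array([x,y,z])-p*1000);t=(r.inv()*G).as_rotvec()
    print("from",np.round(p*1000,1),"yaw",np.round(np.degrees(np.arctan2(*r.as_matrix()[:2,1][::-1])),2),"xyz",np.round(d,1),"twist",np.round(t,3))
E
python3 - <<'E'
from h import *
p=capture("wrist");Rm,t=cam(p);c=-Rm.T@t;pos,r=tool()
print("cam in tool",r.inv().apply(c-pos)*1000,"fwd",r.inv().apply(Rm[2]),"right",r.inv().apply(Rm[0]))
plan(450,100,230,-40)
plan(430,-274,200,-80.1)
E
```

```text
cam in tool [ 8.47765781e+01  3.95902496e-02 -1.75444028e+02] fwd [-3.29432326e-01 -9.33895431e-04  9.44178728e-01] right [-6.89265697e-05  9.99999532e-01  9.65059185e-04]
from [185.3 491.2 197.6] yaw 69.33 xyz [-385.8 -272.6  -32.4] twist [ 0.    -0.     1.908]
from [185.3 491.2 197.6] yaw 69.33 xyz [-499.1 -629.6   -2.4] twist [ 0.    -0.     2.608]
```

Request:
{"op": "apply_moves", "data": {
  "targets": [
    {"xyz": [-386, -273, -32], "twist": [0, 0, 1.9]},
    {"xyz": [-386, -273, -32], "twist": [0, 0, 1.9]},
    {"xyz": [-386, -273, -32], "twist": [0, 0, 1.9]},
    {"xyz": [-386, -273, -32], "twist": [0, 0, 1.9]},
    {"xyz": [-386, -273, -32], "twist": [0, 0, 1.9]},
    {"xyz": [-386, -273, -32], "twist": [0, 0, 1.9]},
    {"xyz": [-386, -273, -32], "twist": [0, 0, 1.9]},
    {"xyz": [-386, -273, -32], "twist": [0, 0, 1.9]}
  ],
  "gripper": 100
}}

```text
time: 1.8
tool_pos: [0.4096, 0.1587, 0.2251]
tcp_rot: [0.0, 0.706, 0.708, 0.001]
ft_force: [0.2, 1.0, 0.6]
gripper_width: 0.0853
```

```bash
python3 -c "
from h import *
plan(470,-281,200,-80.1)"
```

```text
from [409.6 158.7 225.1] yaw 0.22 xyz [-439.9   58.7   25. ] twist [ 1.000e-03 -1.000e-03  1.402e+00]
```

Request:
{"op": "apply_moves", "data": {
  "targets": [
    {"xyz": [-440, 59, 25], "twist": [0, 0, 1.402]},
    {"xyz": [-440, 59, 25], "twist": [0, 0, 1.402]},
    {"xyz": [-440, 59, 25], "twist": [0, 0, 1.402]},
    {"xyz": [-440, 59, 25], "twist": [0, 0, 1.402]},
    {"xyz": [-440, 59, 25], "twist": [0, 0, 1.402]},
    {"xyz": [-440, 59, 25], "twist": [0, 0, 1.402]},
    {"xyz": [-440, 59, 25], "twist": [0, 0, 1.402]},
    {"xyz": [-440, 59, 25], "twist": [0, 0, 1.402]}
  ]
}}

```text
time: 2.6
tool_pos: [0.4657, -0.2369, 0.2021]
tcp_rot: [0.0, 0.983, 0.186, 0.0]
ft_force: [1.7, 1.1, 1.3]
gripper_width: 0.0857
```

```bash
python3 -c "
from h import *
plan(470,-281,200,-80.1)"
```

```text
from [ 465.7 -236.9  202.1] yaw -68.55 xyz [-12.2  42.6   2.1] twist [ 0.    -0.001  0.202]
```

Request:
{"op": "apply_moves", "data": {
  "targets": [
    {"xyz": [-12, 43, 2], "twist": [0, 0, 0.202]},
    {"xyz": [-12, 43, 2], "twist": [0, 0, 0.202]},
    {"xyz": [-12, 43, 2], "twist": [0, 0, 0.202]},
    {"xyz": [-12, 43, 2], "twist": [0, 0, 0.202]}
  ]
}}

```text
time: 3.0
tool_pos: [0.4708, -0.2787, 0.2002]
tcp_rot: [-0.0, 0.996, 0.09, 0.0]
ft_force: [-0.5, -0.4, -0.5]
gripper_width: 0.0856
```

Run:
```python
from h import *
import pickle
plan(470,-281,200,-80.1)
p=capture("wrist");pickle.dump(p,open("w1.pkl","wb"))
q=[471.8,-281,.173,36,32.6]
pts=[]
for s,Rr in((105.75,20),(139.2,14),(167.2,14)):
    for y in(-25,25):
        for k in range(16):
            t=k*np.pi/8;pts.append(proj(p,chute_pt(q,s+Rr*np.cos(t),y,Rr+Rr*np.sin(t)))[0])
for s in (68,91):
    for y in(-36,36):pts.append(proj(p,chute_pt(q,s,y,36.5))[0])
for y in(-28,28):
    for s in(0,100,190):pts.append(proj(p,chute_pt(q,s,y,0))[0])
crop(p,"w1.png",80,0,480,420,1.43,pts)
```

```text
from [ 470.8 -278.7  200.2] yaw -79.64 xyz [-1.2  2.2  0.2] twist [-0.    -0.     0.008]
```

View pics/w1.png

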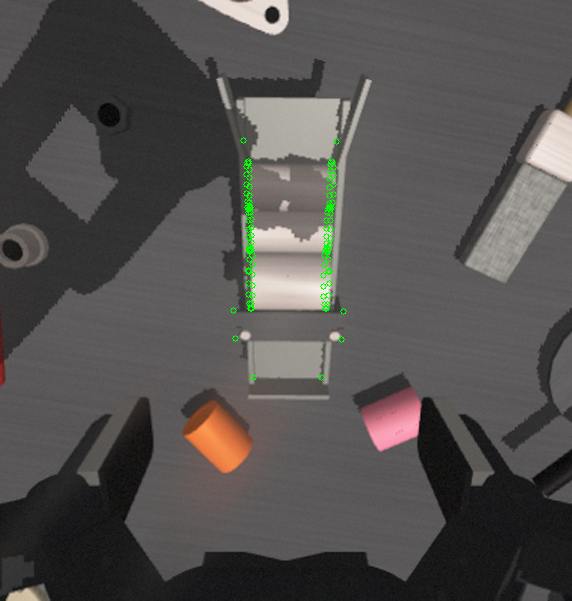

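```bash
python3 -c "
from h import *
plan(468.5,-281.5,66,-80.1)"
```

```text
from [ 470.9 -278.4  200.4] yaw -79.61 xyz [ -2.9   2.6 134.4] twist [ 0.    -0.     0.008]
```

Request:
{"op": "apply_moves", "data": {
  "targets": [
    {"xyz": [-3, 2.5, 50], "twist": [0, 0, 0.008]},
    {"xyz": [-3, 2.5, 90], "twist": [0, 0, 0.008]},
    {"xyz": [-3, 2.5, 110], "twist": [0, 0, 0.008]},
    {"xyz": [-3, 2.5, 125], "twist": [0, 0, 0.008]},
    {"xyz": [-3, 2.5, 134], "twist": [0, 0, 0.008]},
    {"xyz": [-3, 2.5, 134], "twist": [0, 0, 0.008]},
    {"xyz": [-3, 2.5, 134], "twist": [0, 0, 0.008]}
  ]
}}

```text
time: 3.75
tool_pos: [0.4689, -0.2823, 0.0675]
tcp_rot: [0.001, 0.996, 0.086, 0.001]
ft_force: [-0.1, -0.7, 0.4]
gripper_width: 0.0854
```

Run:
```python
from h import *
plan(468.5,-281.5,66,-80.1)
p=capture("wrist");crop(p,"w2.png",0,0,560,420,1.4)
p=capture("side");crop(p,"s5.png",180,160,380,310,4)
```

```text
from [ 468.9 -282.3   67.5] yaw -80.18 xyz [-0.3 -0.9  1.5] twist [ 0.001 -0.002 -0.001]
```

View pics/w2.png

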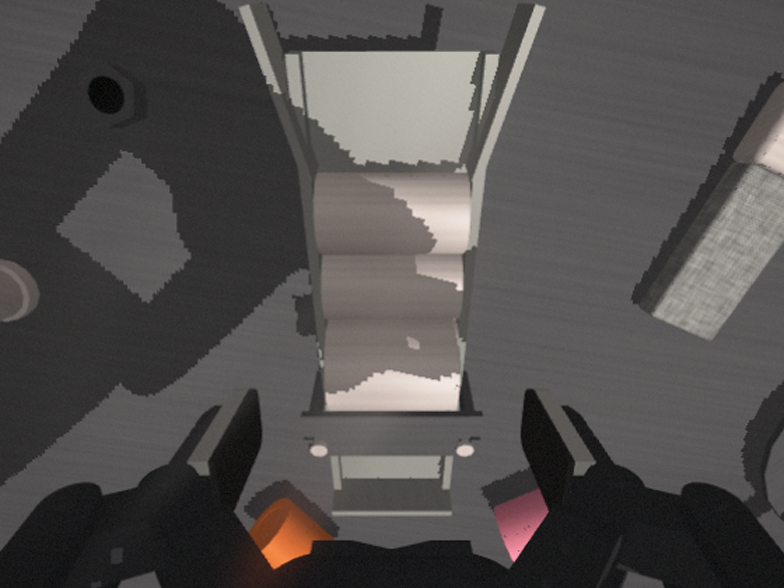

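View pics/s5.png

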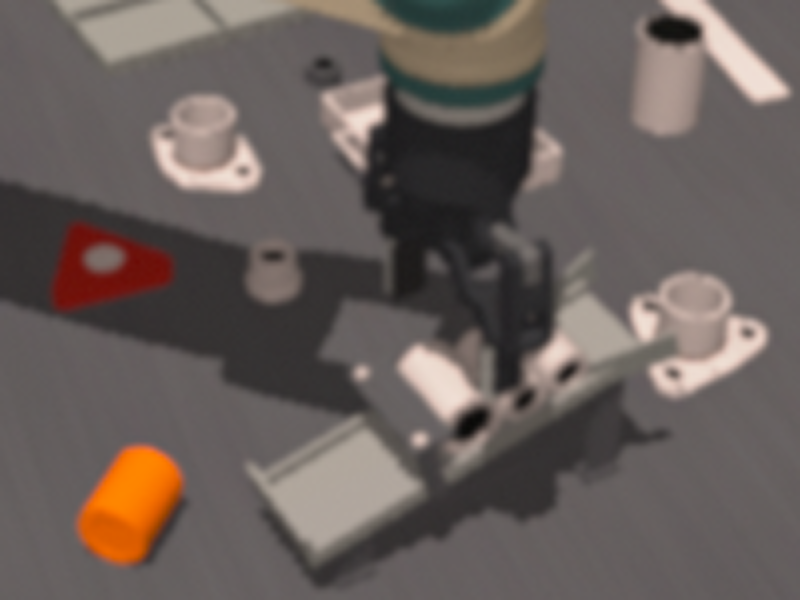

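Run:
```python
from h import *
pos,r=tool()
ps=capture("side");pw=capture("wrist")
for y in(-43,43):
  for x in (-11,11):
    w=pos+r.apply(np.array([x,y,-13])/1000)
    a=proj(ps,w)[0];b=proj(pw,w)[0]
    print(y,x,"side crop",np.round((a-[180,160])*4),"wrist crop",np.round(b*1.4))
for y in(-25,25):
  w=chute_pt([471.8,-281,.173],105.75,y,20);print("bush",np.round((proj(ps,w)[0]-[180,160])*4),np.round(proj(pw,w)[0]*1.4))
```

```text
-43 -11 side crop [391. 348.] wrist crop [283. 390.]
-43 11 side crop [425. 335.] wrist crop [279. 340.]
43 -11 side crop [476. 442.] wrist crop [497. 390.]
43 11 side crop [511. 428.] wrist crop [502. 340.]
bush [475. 420.] [450. 358.]
bush [425. 366.] [326. 358.]
```

Run:
```python
from h import *
p=capture("wrist")
im=np.clip(p["img"].astype(float)*1.8+20,0,255).astype(np.uint8);p["img"]=im
pos,r=tool()
pts=[]
for y in(-43,43):
  for b in (13,32,50):
   for x in (-11,11):
    pts.append(proj(p,pos+r.apply(np.array([x,y,-b])/1000))[0])
crop(p,"w3.png",130,220,430,420,2.6,pts)
p=capture("side");p["img"]=np.clip(p["img"].astype(float)*1.8+20,0,255).astype(np.uint8)
pts=[]
for y in(-43,43):
  for b in (13,32,50):
   for x in (-11,11):
    pts.append(proj(p,pos+r.apply(np.array([x,y,-b])/1000))[0])
crop(p,"s6.png",255,190,345,270,8,pts)
```

```text
(no output)
```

View pics/w3.png

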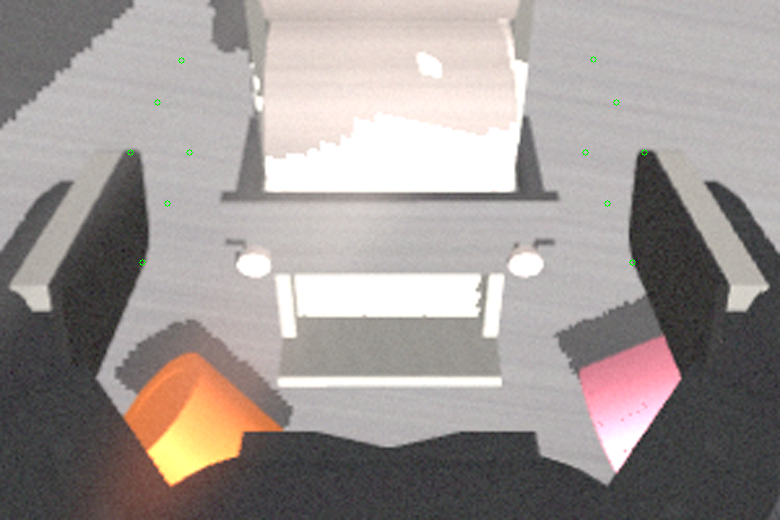

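View pics/s6.png

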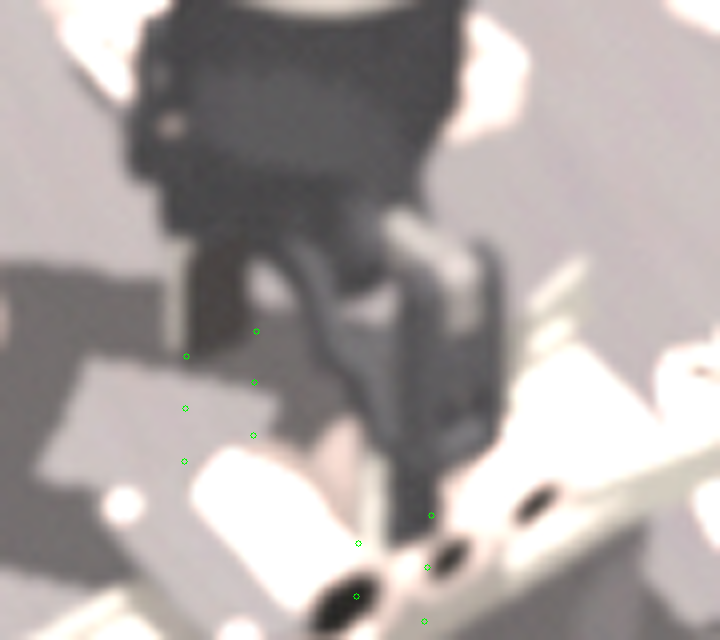

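Request:
{"op": "apply_moves", "data": {
  "targets": [
    {"xyz": [0, 0, -50]},
    {"xyz": [0, 0, -80]},
    {"xyz": [0, 0, -80]},
    {"xyz": [0, 0, -80]},
    {"xyz": [0, 0, -80]},
    {"xyz": [0, 0, -80]},
    {"xyz": [0, 0, -80]},
    {"xyz": [0, 0, -80]}
  ],
  "gripper": 59
}}

```text
invalid input
```

```bash
cat >> h.py <<'E'
def brighten(p):
    p=dict(p);p["img"]=np.clip(p["img"].astype(float)*1.8+20,0,255).astype(np.uint8);return p
E
python3 - <<'E'
from h import *
pos,r=tool();print(pos,T()["gripper_width"])
p=brighten(capture("wrist"))
w=T()["gripper_width"]*500
pts=[]
for y in(-w,w):
  for b in (0,25,50):
   for x in (-11,11):
    pts.append(proj(p,pos+r.apply(np.array([x,y,-b])/1000))[0])
crop(p,"w4.png",130,220,430,420,2.6,pts)
p=brighten(capture("side"))
pts=[proj(p,pos+r.apply(np.array([x,y,-b])/1000))[0] for y in (-w,w) for b in (0,25,50) for x in(-11,11)]
crop(p,"s7.png",255,140,345,250,5,pts)
E
```

```text
[ 0.46846035 -0.28225021  0.06671932] 0.08545356051744864
```

View pics/w4.png

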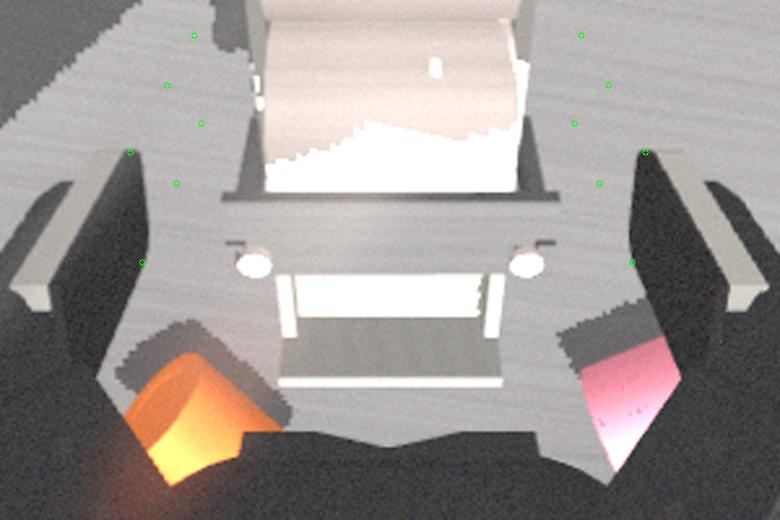

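View pics/s7.png

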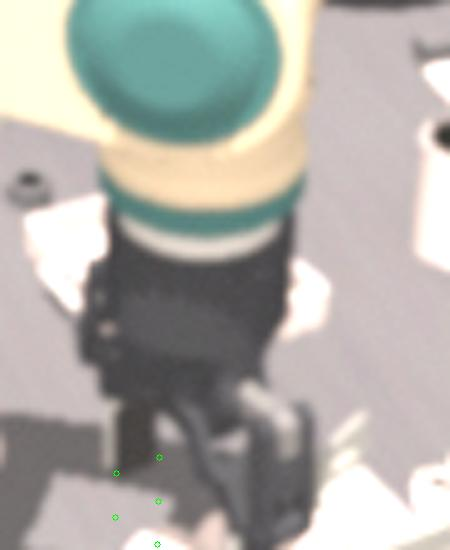

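Request:
{"op": "apply_moves", "data": {
  "targets": [
    {"xyz": [0, 0, -50], "twist": [0, 0, 0]},
    {"xyz": [0, 0, -80], "twist": [0, 0, 0]},
    {"xyz": [0, 0, -80], "twist": [0, 0, 0]},
    {"xyz": [0, 0, -80], "twist": [0, 0, 0]},
    {"xyz": [0, 0, -80], "twist": [0, 0, 0]},
    {"xyz": [0, 0, -80], "twist": [0, 0, 0]},
    {"xyz": [0, 0, -80], "twist": [0, 0, 0]},
    {"xyz": [0, 0, -80], "twist": [0, 0, 0]}
  ],
  "gripper": 59
}}

```text
time: 4.95
tool_pos: [0.468, -0.2819, 0.1454]
tcp_rot: [-0.0, 0.996, 0.085, -0.0]
ft_force: [0.8, 0.2, -0.1]
gripper_width: 0.0505
```

Run:
```python
from h import *
pos,r=tool();print(pos,T()["gripper_width"])
p=brighten(capture("wrist"))
w=T()["gripper_width"]*500
pts=[]
for y in(-w,w):
  for b in (0,25,50):
   for x in (-11,11):
    pts.append(proj(p,pos+r.apply(np.array([x,y,-b])/1000))[0])
crop(p,"w4.png",130,220,430,420,2.6,pts)
p=brighten(capture("side"))
pts=[proj(p,pos+r.apply(np.array([x,y,-b])/1000))[0] for y in (-w,w) for b in (0,25,50) for x in(-11,11)]
crop(p,"s7.png",255,140,345,250,5,pts)
```

```text
[ 0.46799232 -0.28189356  0.14542779] 0.0504505670766141
```

View pics/w4.png

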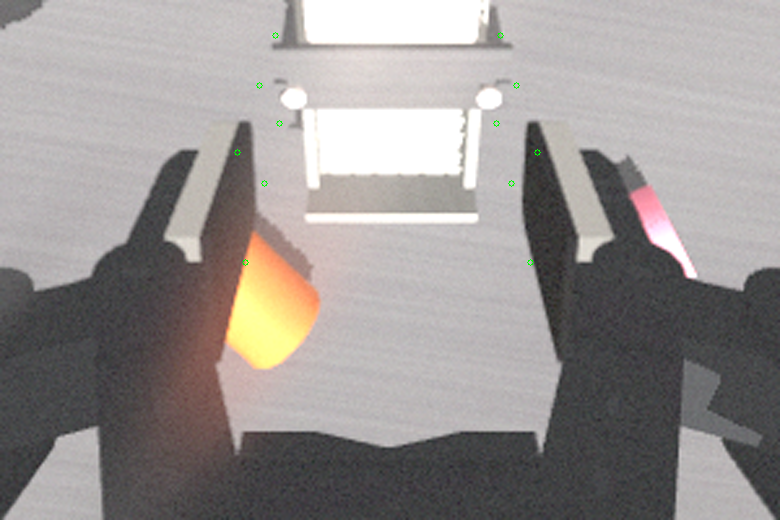

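View pics/s7.png

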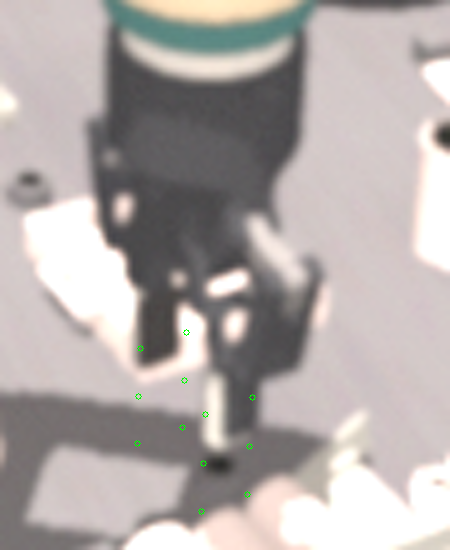

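Request:
{"op": "apply_moves", "data": {
  "targets": [
    {"xyz": [1, 0, 0], "twist": [0, 0, 0]},
    {"xyz": [1, 0, 0], "twist": [0, 0, 0]},
    {"xyz": [1, 0, 0], "twist": [0, 0, 0]},
    {"xyz": [1, 0, 0], "twist": [0, 0, 0]},
    {"xyz": [1, 0, 40], "twist": [0, 0, 0]},
    {"xyz": [1, 0, 75], "twist": [0, 0, 0]},
    {"xyz": [1, 0, 75], "twist": [0, 0, 0]},
    {"xyz": [1, 0, 75], "twist": [0, 0, 0]}
  ],
  "gripper": 100
}}

```text
time: 5.85
tool_pos: [0.4692, -0.2819, 0.0717]
tcp_rot: [-0.0, 0.996, 0.085, -0.0]
ft_force: [-0.1, -0.9, 0.8]
gripper_width: 0.0851
```

Request:
{"op": "apply_moves", "data": {
  "targets": [
    {"xyz": [0, 0, 20], "twist": [0, 0, 0]},
    {"xyz": [0, 0, 40], "twist": [0, 0, 0]},
    {"xyz": [0, 0, 40], "twist": [0, 0, 0]},
    {"xyz": [0, 0, 40], "twist": [0, 0, 0]}
  ]
}}

```text
time: 6.25
tool_pos: [0.4702, -0.2826, 0.0334]
tcp_rot: [0.001, 0.996, 0.085, 0.001]
ft_force: [-0.1, -1.1, 0.4]
gripper_width: 0.0855
```

Run:
```python
from h import *
pos,r=tool();print(pos,T()["gripper_width"],T()["ft_force"])
p=brighten(capture("wrist"))
crop(p,"w5.png",0,0,560,420,1.4)
p=brighten(capture("side"))
crop(p,"s8.png",240,190,350,280,7)
```

```text
[ 0.47018069 -0.28255029  0.03337633] 0.08546795770107778 [-0.12469313 -1.05062561  0.40927265]
```

View pics/w5.png

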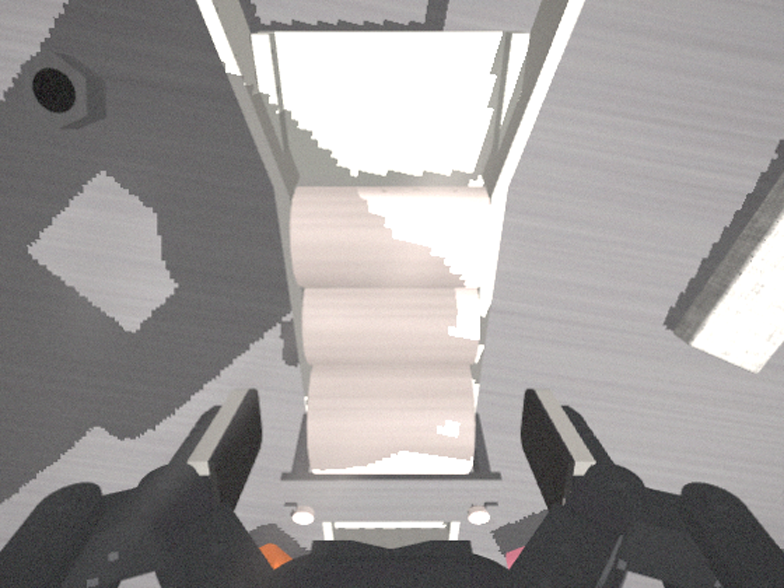

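View pics/s8.png

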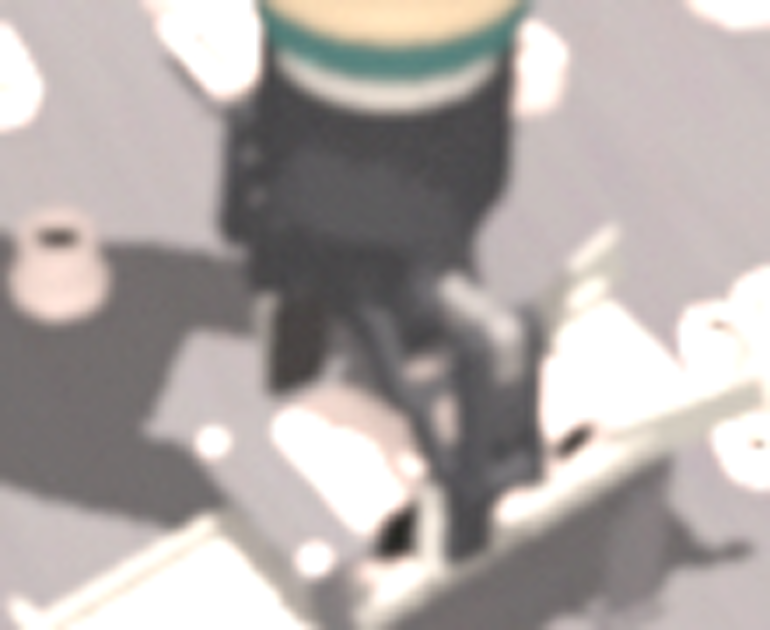

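Request:
{"op": "apply_moves", "data": {
  "targets": [
    {"xyz": [0, 0, 1], "twist": [0, 0, 0]},
    {"xyz": [0, 0, 1], "twist": [0, 0, 0]},
    {"xyz": [0, 0, 1], "twist": [0, 0, 0]},
    {"xyz": [0, 0, 1], "twist": [0, 0, 0]},
    {"xyz": [0, 0, 1], "twist": [0, 0, 0]},
    {"xyz": [0, 0, 1], "twist": [0, 0, 0]},
    {"xyz": [0, 0, 1], "twist": [0, 0, 0]},
    {"xyz": [0, 0, 1], "twist": [0, 0, 0]}
  ],
  "gripper": 40,
  "grip_force": 60
}}

```text
time: 7.15
tool_pos: [0.4695, -0.2821, 0.031]
tcp_rot: [0.0, 0.996, 0.085, 0.0]
ft_force: [-2.5, 0.8, 5.9]
gripper_width: 0.0491
```

Run:
```python
from h import *
pos,r=tool();print(pos,T()["gripper_width"],T()["ft_force"])
p=brighten(capture("wrist"))
crop(p,"w6.png",0,0,560,420,1.4)
p=brighten(capture("side"))
crop(p,"s9.png",240,190,350,280,7)
```

```text
[ 0.46949258 -0.2821289   0.03095156] 0.04909007416312293 [-2.51697157  0.79319783  5.88091725]
```

View pics/w6.png

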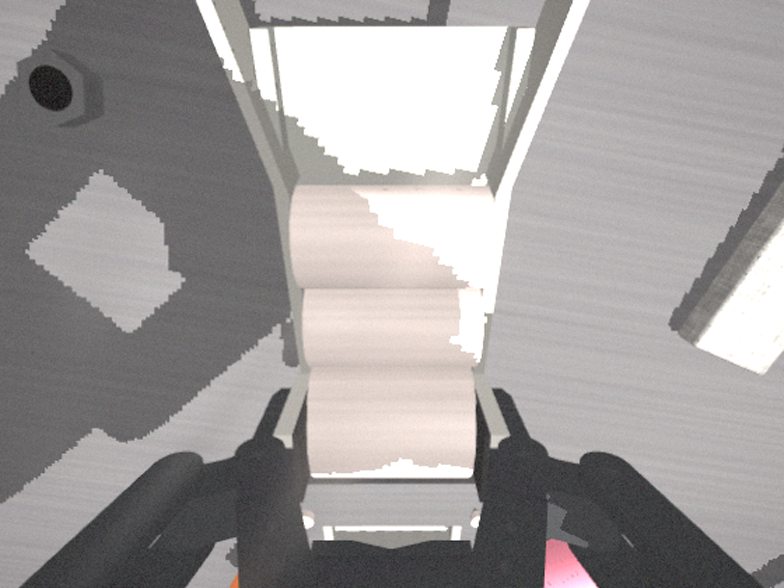

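View pics/s9.png

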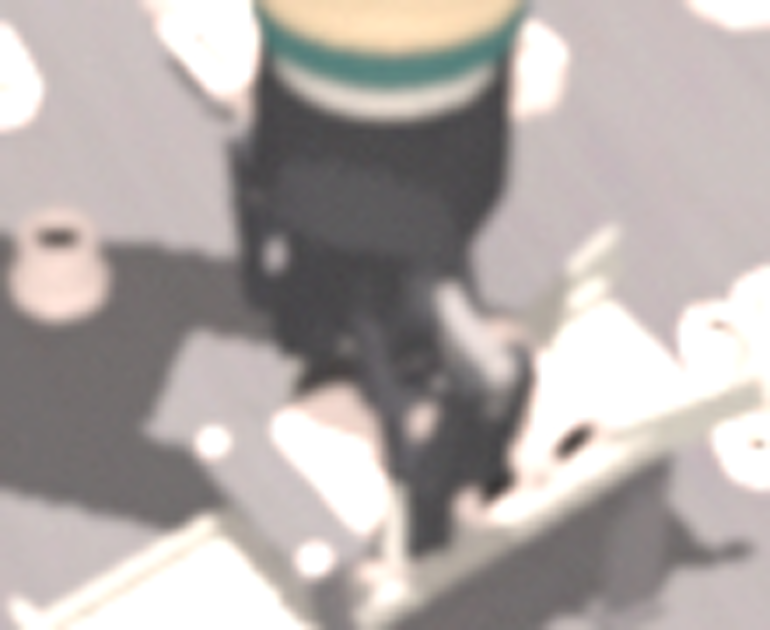

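Request:
{"op": "apply_moves", "data": {
  "targets": [
    {"xyz": [3, 0, -2], "twist": [0, 0, 0]},
    {"xyz": [6, 0, -5], "twist": [0, 0, 0]},
    {"xyz": [8, 0, -12], "twist": [0, 0, 0]},
    {"xyz": [8, 0, -25], "twist": [0, 0, 0]},
    {"xyz": [8, 0, -45], "twist": [0, 0, 0]},
    {"xyz": [8, 0, -80], "twist": [0, 0, 0]},
    {"xyz": [8, 0, -120], "twist": [0, 0, 0]},
    {"xyz": [8, 0, -120], "twist": [0, 0, 0]}
  ]
}}

```text
time: 8.05
tool_pos: [0.48, -0.2822, 0.1583]
tcp_rot: [0.004, 0.996, 0.085, 0.005]
ft_force: [0.5, 0.5, -2.1]
gripper_width: 0.0492
```

Run:
```python
from h import *
pos,r=tool();print(pos,T()["gripper_width"],T()["ft_force"])
p=brighten(capture("wrist"))
crop(p,"w7.png",0,0,560,420,1.4)
p=brighten(capture("side"))
crop(p,"s10.png",200,150,380,300,4)
plan(590,27,151,-80.1)
```

```text
[ 0.47996737 -0.28218097  0.15833605] 0.0491885893251283 [ 0.45485924  0.54028446 -2.09718627]
from [ 477.7 -280.7  151.8] yaw -80.2 xyz [ 163.  -284.1    0.7] twist [ 0.002 -0.003 -0.002]
```

View pics/w7.png

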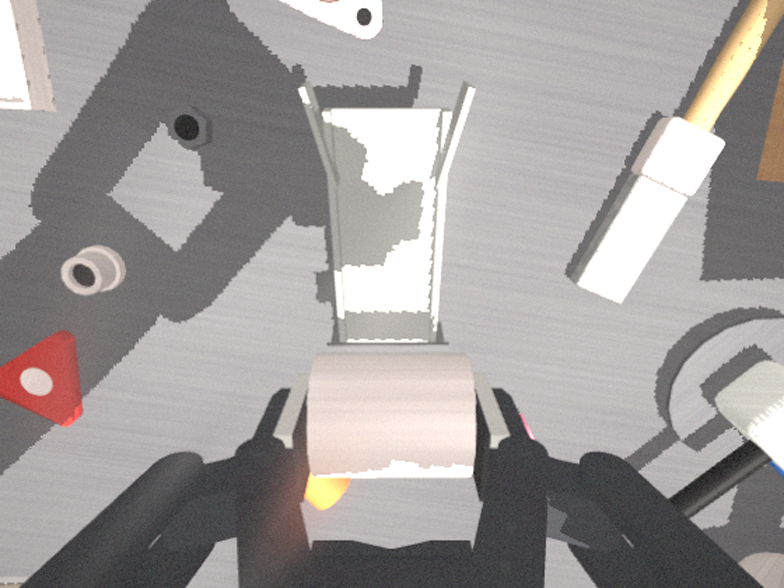

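View pics/s10.png

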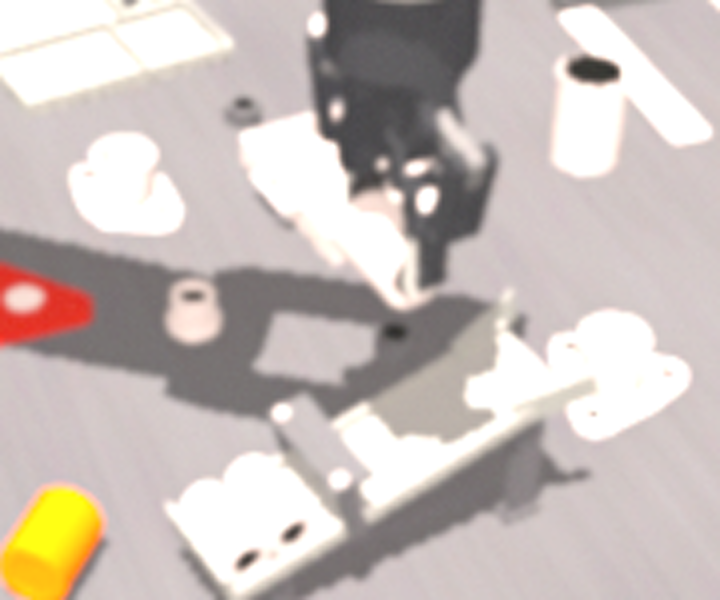

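Request:
{"op": "apply_moves", "data": {
  "targets": [
    {"xyz": [163, -284, 0], "twist": [0, 0, 0.04]},
    {"xyz": [163, -284, 0], "twist": [0, 0, 0.04]},
    {"xyz": [163, -284, 0], "twist": [0, 0, 0.04]},
    {"xyz": [163, -284, 0], "twist": [0, 0, 0.04]},
    {"xyz": [163, -284, 0], "twist": [0, 0, 0.04]},
    {"xyz": [163, -284, 0], "twist": [0, 0, 0.04]},
    {"xyz": [163, -284, 0], "twist": [0, 0, 0.04]},
    {"xyz": [163, -284, 0], "twist": [0, 0, 0.04]}
  ]
}}

```text
time: 8.95
tool_pos: [0.5891, 0.031, 0.1478]
tcp_rot: [-0.001, 0.998, 0.068, -0.002]
ft_force: [0.1, -1.2, -2.7]
gripper_width: 0.0489
```

Request:
{"op": "apply_moves", "data": {
  "targets": [
    {"xyz": [0, 0, 0], "twist": [0, 0, 0]},
    {"xyz": [0, 0, 0], "twist": [0, 0, 0]}
  ]
}}

```text
time: 9.15
tool_pos: [0.5888, 0.0262, 0.1491]
tcp_rot: [0.0, 0.998, 0.065, -0.001]
ft_force: [0.4, 0.0, -3.4]
gripper_width: 0.0493
```

Run:
```python
from h import *
plan(590,27,-20,-82.5)
```

```text
from [588.8  26.2 149.1] yaw -82.56 xyz [  1.6  -0.6 169.1] twist [-0.     0.002 -0.001]
```

Request:
{"op": "apply_moves", "data": {
  "targets": [
    {"xyz": [1.5, 0, 45], "twist": [0, 0, 0]},
    {"xyz": [1.5, 0, 90], "twist": [0, 0, 0]},
    {"xyz": [1.5, 0, 130], "twist": [0, 0, 0]},
    {"xyz": [1.5, 0, 150], "twist": [0, 0, 0]},
    {"xyz": [1.5, 0, 160], "twist": [0, 0, 0]},
    {"xyz": [1.5, 0, 163], "twist": [0, 0, 0]},
    {"xyz": [1.5, 0, 165], "twist": [0, 0, 0]},
    {"xyz": [1.5, 0, 166], "twist": [0, 0, 0]}
  ]
}}

```text
time: 9.95
tool_pos: [0.592, 0.027, -0.0143]
tcp_rot: [0.0, 0.998, 0.065, 0.001]
ft_force: [0.2, -0.6, -3.1]
gripper_width: 0.0489
```

Run:
```python
from h import *
pos,r=tool();print(pos,T()["gripper_width"],T()["ft_force"])
p=brighten(capture("side"))
crop(p,"s11.png",240,130,340,230,6)
```

```text
[ 0.59201543  0.02699989 -0.01425124] 0.048942656388474386 [ 0.19293112 -0.56428835 -3.10818716]
```

View pics/s11.png

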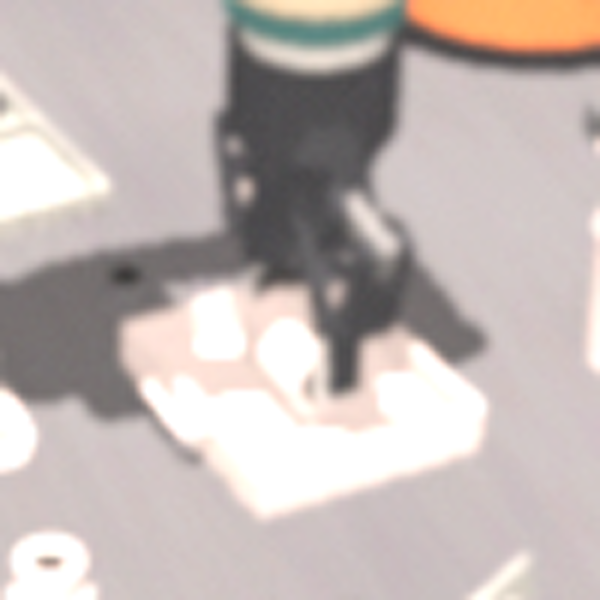

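Request:
{"op": "apply_moves", "data": {
  "targets": [
    {"xyz": [0, 0, 1.5], "twist": [0, 0, 0]},
    {"xyz": [0, 0, 3], "twist": [0, 0, 0]},
    {"xyz": [0, 0, 4], "twist": [0, 0, 0]},
    {"xyz": [0, 0, 4], "twist": [0, 0, 0]}
  ]
}}

```text
time: 10.4
tool_pos: [0.5908, 0.0273, -0.02]
tcp_rot: [-0.0, 0.998, 0.065, -0.0]
ft_force: [-0.7, -0.6, -2.5]
gripper_width: 0.049
```

Request:
{"op": "apply_moves", "data": {
  "targets": [
    {"xyz": [0, 0, 1], "twist": [0, 0, 0]},
    {"xyz": [0, 0, 2], "twist": [0, 0, 0]},
    {"xyz": [0, 0, 2], "twist": [0, 0, 0]}
  ]
}}

```text
time: 10.7
tool_pos: [0.591, 0.0273, -0.0215]
tcp_rot: [-0.0, 0.998, 0.065, 0.0]
ft_force: [-2.0, 0.1, -0.0]
gripper_width: 0.049
```

Request:
{"op": "apply_moves", "data": {
  "targets": [
    {"xyz": [0, 0, 0], "twist": [0, 0, 0]},
    {"xyz": [0, 0, 0], "twist": [0, 0, 0]},
    {"xyz": [0, 0, 0], "twist": [0, 0, 0]},
    {"xyz": [0, 0, 0], "twist": [0, 0, 0]},
    {"xyz": [0, 0, -10], "twist": [0, 0, 0]},
    {"xyz": [0, 0, -50], "twist": [0, 0, 0]},
    {"xyz": [0, 0, -100], "twist": [0, 0, 0]},
    {"xyz": [0, 0, -150], "twist": [0, 0, 0]}
  ],
  "gripper": 78
}}

```text
time: 11.5
tool_pos: [0.5905, 0.0273, 0.1304]
tcp_rot: [-0.0, 0.998, 0.065, -0.0]
ft_force: [0.8, 0.4, -0.0]
gripper_width: 0.0667
```

Run:
```python
from h import *
import pickle
pos,r=tool();print(pos,T()["gripper_width"],T()["ft_force"])
p=brighten(capture("wrist"));crop(p,"w8.png",0,0,560,420,1.4)
p=capture("side");pickle.dump(p,open("s2.pkl","wb"));crop(p,"s12.png",220,160,380,310,5)
q=[471.8,-281,.173]
b=box(q,-90,0,47)*1000;print(b,box(q,-63,0,54)*1000)
plan(380,-297,180,-80.1)
```

```text
[0.59045471 0.02728575 0.13040872] 0.06666477495058212 [ 0.77496175  0.35335509 -0.04409602]
[ 383.14344931 -296.49245039   47.        ] [ 409.74041451 -291.84471527   54.        ]
from [595.   27.2 138.5] yaw -82.51 xyz [-254.8  293.5  -44.9] twist [ 0.003 -0.016 -0.042]
```

View pics/w8.png

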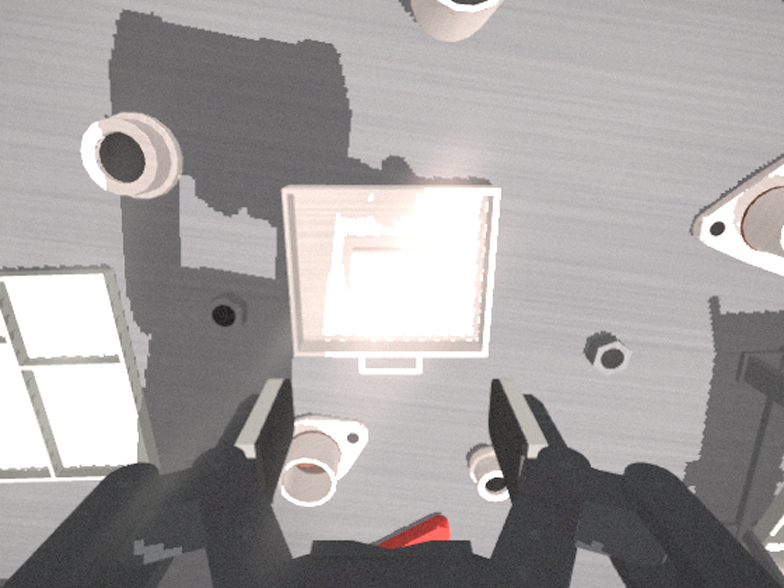

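View pics/s12.png

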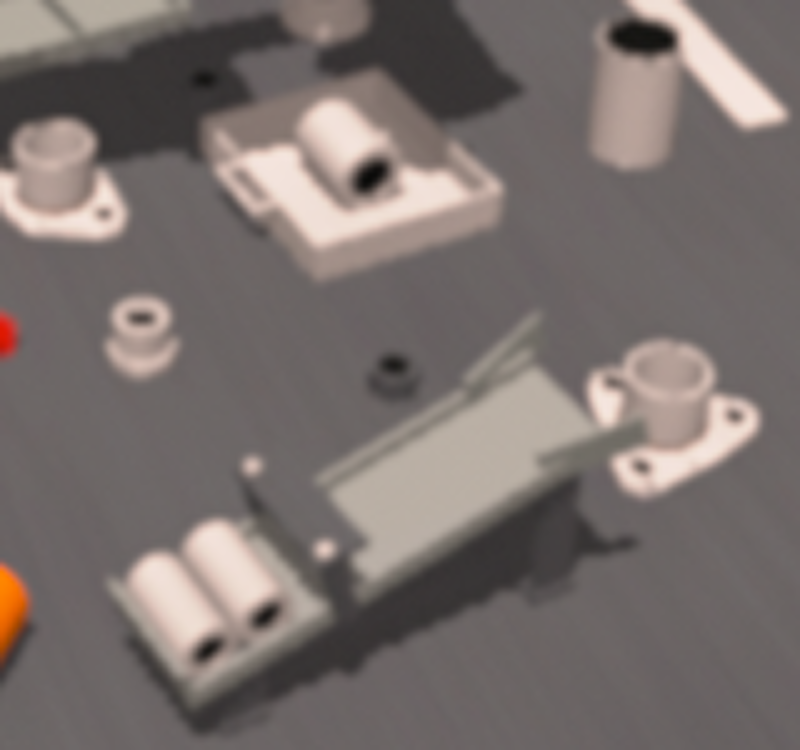

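Run:
```python
from h import *
plan(408,-292,150,-80.1)
```

```text
from [595.   27.2 138.5] yaw -82.51 xyz [-226.8  292.1  -14.5] twist [ 0.003 -0.016 -0.042]
```

Request:
{"op": "apply_moves", "data": {
  "targets": [
    {"xyz": [-225, 292, -21], "twist": [0, 0, -0.042]},
    {"xyz": [-225, 292, -21], "twist": [0, 0, -0.042]},
    {"xyz": [-225, 292, -21], "twist": [0, 0, -0.042]},
    {"xyz": [-225, 292, -21], "twist": [0, 0, -0.042]},
    {"xyz": [-225, 292, -21], "twist": [0, 0, -0.042]},
    {"xyz": [-225, 292, -21], "twist": [0, 0, -0.042]},
    {"xyz": [-225, 292, -21], "twist": [0, 0, -0.042]},
    {"xyz": [-225, 292, -21], "twist": [0, 0, -0.042]}
  ],
  "gripper": 90
}}

```text
time: 12.4
tool_pos: [0.4039, -0.2948, 0.1502]
tcp_rot: [0.001, 0.996, 0.084, 0.0]
ft_force: [0.1, -0.0, 0.2]
gripper_width: 0.0768
```

Request:
{"op": "apply_moves", "data": {
  "targets": [
    {"xyz": [0, 0, 0], "twist": [0, 0, 0]},
    {"xyz": [0, 0, 0], "twist": [0, 0, 0]},
    {"xyz": [0, 0, 0], "twist": [0, 0, 0]}
  ]
}}

```text
time: 12.7
tool_pos: [0.4065, -0.2906, 0.1492]
tcp_rot: [-0.0, 0.996, 0.087, 0.0]
ft_force: [0.3, 0.6, 0.4]
gripper_width: 0.0766
```

Run:
```python
from h import *
q=[471.8,-281,.173]
plan(410,-292,150,-80.1)
p=capture("wrist")
pts=[]
for s in(13.96,41.96):
    for y in(-25,25):
        for k in range(16):
            t=k*np.pi/8;pts.append(proj(p,chute_pt(q,s+14*np.cos(t),y,14+14*np.sin(t)))[0])
crop(p,"w9.png",180,100,380,320,3,pts)
```

```text
from [ 406.5 -290.6  149.2] yaw -80.02 xyz [ 3.2  1.9 -0.8] twist [-0.    -0.     0.001]
```

View pics/w9.png

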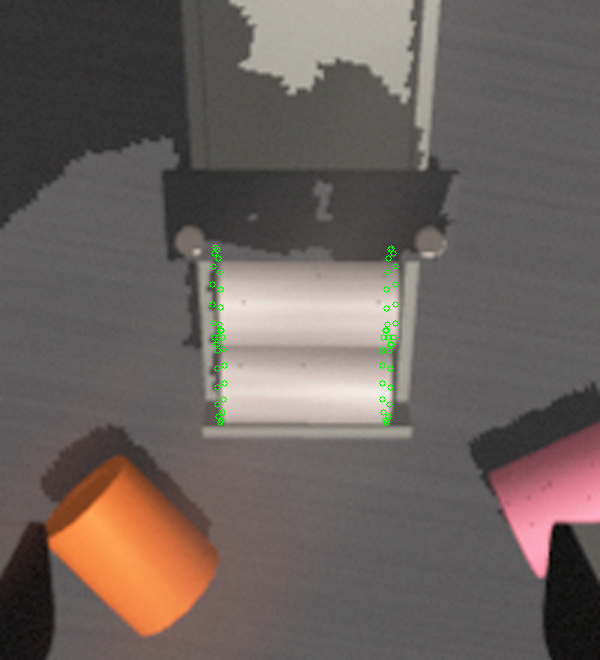

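Request:
{"op": "apply_moves", "data": {
  "targets": [
    {"xyz": [3, 2, 40], "twist": [0, 0, 0]},
    {"xyz": [3, 2, 80], "twist": [0, 0, 0]},
    {"xyz": [3, 2, 110], "twist": [0, 0, 0]},
    {"xyz": [3, 2, 125], "twist": [0, 0, 0]},
    {"xyz": [3, 2, 132], "twist": [0, 0, 0]},
    {"xyz": [3, 2, 132], "twist": [0, 0, 0]},
    {"xyz": [3, 2, 132], "twist": [0, 0, 0]}
  ]
}}

```text
time: 13.45
tool_pos: [0.41, -0.2932, 0.0182]
tcp_rot: [0.001, 0.996, 0.087, 0.001]
ft_force: [0.6, 0.1, 0.1]
gripper_width: 0.0765
```

Run:
```python
from h import *
plan(410,-292,17,-80.1)
p=brighten(capture("wrist"));crop(p,"w10.png",0,0,560,420,1.4)
p=capture("side");crop(p,"s13.png",200,200,320,320,5)
```

```text
from [ 410.  -293.2   18.2] yaw -80.06 xyz [ 0.2 -1.2  1.2] twist [ 0.001 -0.001  0.001]
```

View pics/w10.png

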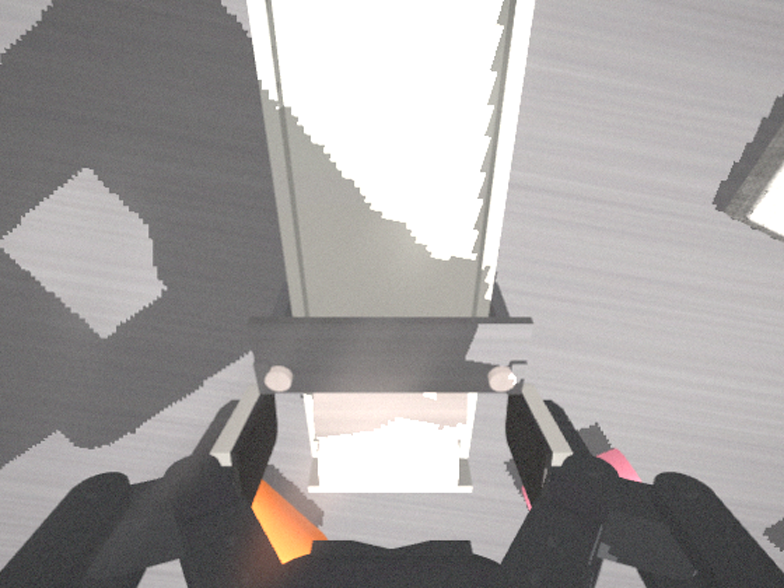

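View pics/s13.png

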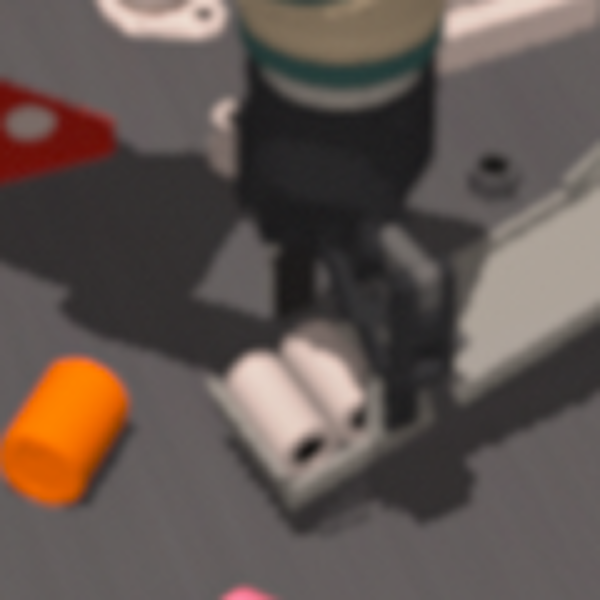

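Request:
{"op": "apply_moves", "data": {
  "targets": [
    {"xyz": [-2, 0, 1], "twist": [0, 0, 0]},
    {"xyz": [-2, 0, 1], "twist": [0, 0, 0]},
    {"xyz": [-2, 0, 1], "twist": [0, 0, 0]},
    {"xyz": [-2, 0, 1], "twist": [0, 0, 0]},
    {"xyz": [-2, 0, 1], "twist": [0, 0, 0]},
    {"xyz": [-2, 0, 1], "twist": [0, 0, 0]},
    {"xyz": [-2, 0, 1], "twist": [0, 0, 0]},
    {"xyz": [-2, 0, 1], "twist": [0, 0, 0]}
  ],
  "gripper": 40,
  "grip_force": 60
}}

```text
time: 14.35
tool_pos: [0.4076, -0.294, 0.017]
tcp_rot: [0.001, 0.996, 0.086, 0.0]
ft_force: [-1.3, -0.4, 5.1]
gripper_width: 0.0483
```

Request:
{"op": "apply_moves", "data": {
  "targets": [
    {"xyz": [0, 0, -3], "twist": [0, 0, 0]},
    {"xyz": [0, 0, -8], "twist": [0, 0, 0]},
    {"xyz": [0, 0, -20], "twist": [0, 0, 0]},
    {"xyz": [0, 0, -50], "twist": [0, 0, 0]},
    {"xyz": [0, 0, -90], "twist": [0, 0, 0]},
    {"xyz": [0, 0, -120], "twist": [0, 0, 0]},
    {"xyz": [0, 0, -130], "twist": [0, 0, 0]},
    {"xyz": [0, 0, -130], "twist": [0, 0, 0]}
  ]
}}

```text
time: 15.15
tool_pos: [0.4078, -0.2938, 0.1476]
tcp_rot: [0.001, 0.996, 0.086, 0.001]
ft_force: [-0.4, -0.3, -1.9]
gripper_width: 0.0487
```

Run:
```python
from h import *
kt=[470.4,284.2,.159]
print(T()["gripper_width"])
for x in (-33-17,-33+17):print(box(kt,x,-43.5,0)*1000)
b=box(kt,-33-17,-43.5,0)*1000
plan(b[0],b[1],147,-80.9)
plan(b[0]*.5+.5*500,0,147,-80.9)
p=brighten(capture("wrist"));crop(p,"w11.png",0,0,560,420,1.4)
p=capture("side");crop(p,"s14.png",200,140,360,320,4)
```

```text
0.04867067154526152
[427.91808875 233.33215931   0.        ]
[461.48921642 238.71540991   0.        ]
from [ 407.8 -293.8  147.6] yaw -80.1 xyz [ 1.105e+02 -5.158e+02 -3.000e-01] twist [ 0.002 -0.002  0.014]
from [ 407.8 -293.8  147.6] yaw -80.1 xyz [ 1.058e+02 -2.798e+02  2.000e-01] twist [ 0.002 -0.002  0.014]
```

View pics/w11.png

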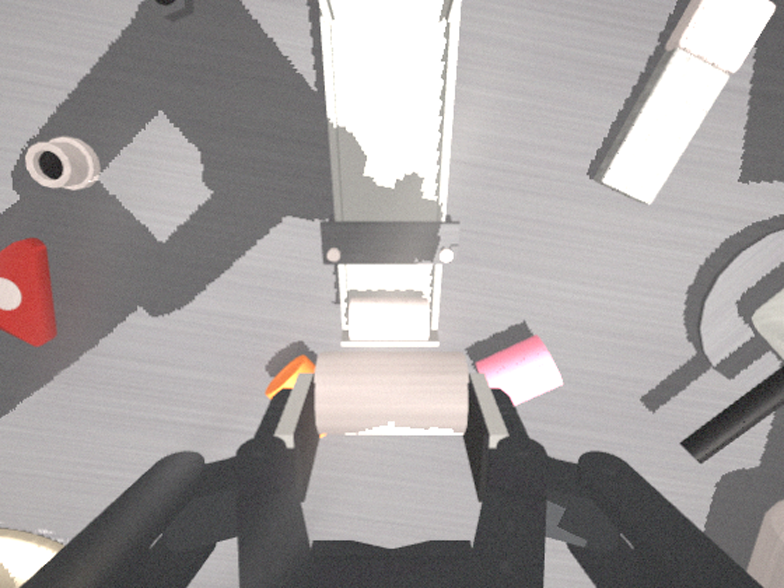

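View pics/s14.png

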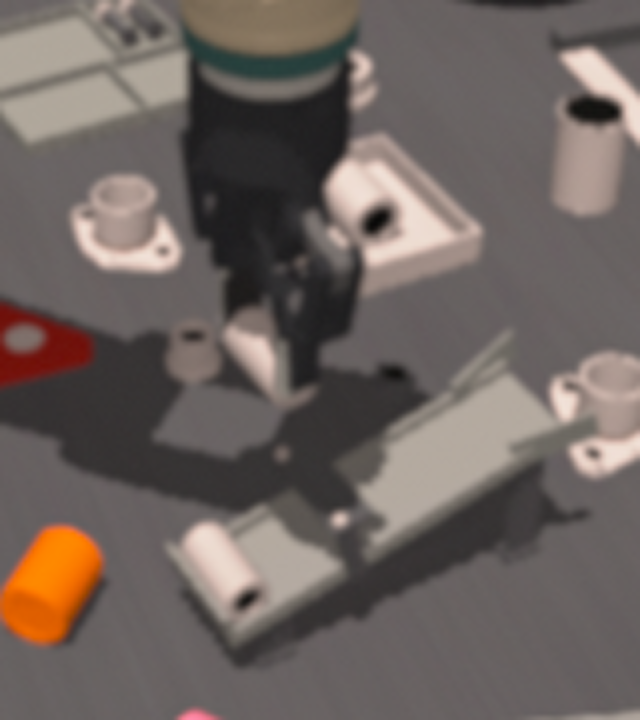

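Request:
{"op": "apply_moves", "data": {
  "targets": [
    {"xyz": [110.5, -516, 0], "twist": [0, 0, 0.014]},
    {"xyz": [110.5, -516, 0], "twist": [0, 0, 0.014]},
    {"xyz": [110.5, -516, 0], "twist": [0, 0, 0.014]},
    {"xyz": [110.5, -516, 0], "twist": [0, 0, 0.014]},
    {"xyz": [110.5, -516, 0], "twist": [0, 0, 0.014]},
    {"xyz": [110.5, -516, 0], "twist": [0, 0, 0.014]},
    {"xyz": [110.5, -516, 0], "twist": [0, 0, 0.014]},
    {"xyz": [110.5, -516, 0], "twist": [0, 0, 0.014]}
  ]
}}

```text
time: 16.05
tool_pos: [0.4211, 0.1082, 0.144]
tcp_rot: [0.0, 0.997, 0.079, -0.002]
ft_force: [0.9, -0.4, -2.1]
gripper_width: 0.0481
```

Run:
```python
from h import *
print(T()["gripper_width"],T()["qpos"])
plan(427.9,233.3,147,-80.9)
```

```text
0.0481436723462296 [ 1.66479989e-01 -1.82882318e-01  1.73173975e+00  2.70620634e-05
  1.59596703e+00  1.57849705e+00]
from [421.1 108.2 144. ] yaw -80.9 xyz [  26.5 -122.5   -3.1] twist [-0.     0.003 -0.   ]
```

Request:
{"op": "apply_moves", "data": {
  "targets": [
    {"xyz": [26, -122, -3], "twist": [0, 0, 0]},
    {"xyz": [26, -122, -3], "twist": [0, 0, 0]},
    {"xyz": [26, -122, -3], "twist": [0, 0, 0]},
    {"xyz": [26, -122, -3], "twist": [0, 0, 0]},
    {"xyz": [26, -122, -3], "twist": [0, 0, 0]},
    {"xyz": [26, -122, -3], "twist": [0, 0, 0]}
  ]
}}

```text
time: 16.65
tool_pos: [0.4285, 0.2298, 0.148]
tcp_rot: [0.0, 0.997, 0.079, -0.001]
ft_force: [0.2, -1.0, -1.2]
gripper_width: 0.0485
```

Run:
```python
from h import *
kt=[470.4,284.2,.159]
plan(427.9,233.3,-17,-80.9)
p=capture("wrist")
pts=[proj(p,box(kt,sx*83,sy*82.5,13))[0] for sx in(-1,1) for sy in (-1,1)]
pts+=[proj(p,box(kt,x,y,3))[0] for x in(-33-47,-33+47) for y in (-43.5-36,-43.5+36)]
crop(p,"w12.png",0,0,560,420,1.4,pts)
```

```text
from [428.5 229.8 148. ] yaw -80.96 xyz [  0.3  -3.7 164.9] twist [ 0.001  0.002 -0.001]
```

View pics/w12.png

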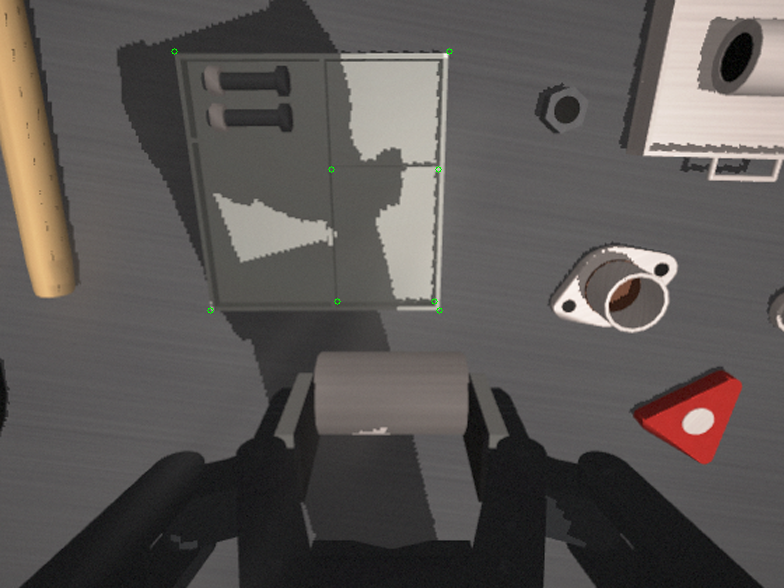

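Request:
{"op": "apply_moves", "data": {
  "targets": [
    {"xyz": [0, -3, 45], "twist": [0, 0, 0]},
    {"xyz": [0, -3, 90], "twist": [0, 0, 0]},
    {"xyz": [0, -3, 130], "twist": [0, 0, 0]},
    {"xyz": [0, -3, 150], "twist": [0, 0, 0]},
    {"xyz": [0, -3, 158], "twist": [0, 0, 0]},
    {"xyz": [0, -3, 161], "twist": [0, 0, 0]},
    {"xyz": [0, -3, 163], "twist": [0, 0, 0]},
    {"xyz": [0, -3, 163], "twist": [0, 0, 0]}
  ]
}}

```text
time: 17.5
tool_pos: [0.4294, 0.2341, -0.0126]
tcp_rot: [-0.0, 0.997, 0.079, 0.001]
ft_force: [-0.1, 0.0, -0.6]
gripper_width: 0.0487
```

Run:
```python
from h import *
plan(427.9,233.3,-20,-80.9)
p=brighten(capture("wrist"));crop(p,"w13.png",0,0,560,420,1.4)
p=brighten(capture("side"));crop(p,"s15.png",160,100,280,200,6)
```

```text
from [429.4 234.1 -12.6] yaw -80.92 xyz [-1.6  0.5  7.4] twist [-0.001 -0.002 -0.   ]
```

View pics/w13.png

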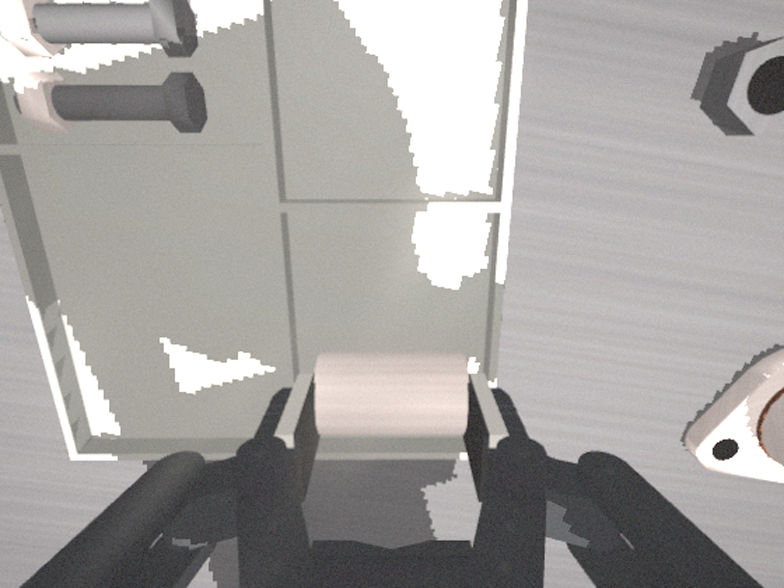

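View pics/s15.png

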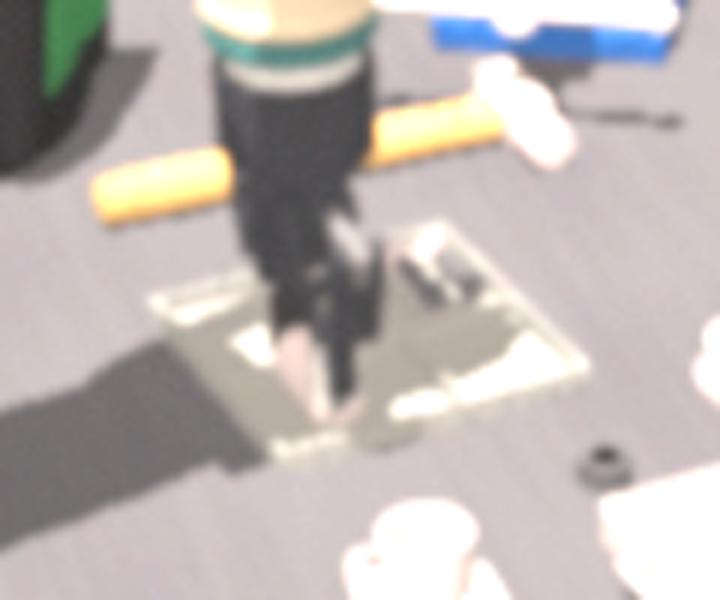

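Request:
{"op": "apply_moves", "data": {
  "targets": [
    {"xyz": [0, 0.5, 3], "twist": [0, 0, 0]},
    {"xyz": [0, 0.5, 4], "twist": [0, 0, 0]},
    {"xyz": [0, 0.5, 5], "twist": [0, 0, 0]},
    {"xyz": [0, 0.5, 5], "twist": [0, 0, 0]}
  ]
}}

```text
time: 18.0
tool_pos: [0.4284, 0.2333, -0.019]
tcp_rot: [0.0, 0.997, 0.079, -0.0]
ft_force: [-0.1, 0.0, -1.2]
gripper_width: 0.0486
```

Request:
{"op": "apply_moves", "data": {
  "targets": [
    {"xyz": [0, 0, 1], "twist": [0, 0, 0]},
    {"xyz": [0, 0, 1.5], "twist": [0, 0, 0]},
    {"xyz": [0, 0, 1.5], "twist": [0, 0, 0]}
  ]
}}

```text
time: 18.3
tool_pos: [0.4286, 0.2334, -0.02]
tcp_rot: [-0.0, 0.997, 0.079, 0.0]
ft_force: [-1.3, 0.6, 2.3]
gripper_width: 0.0485
```

Request:
{"op": "apply_moves", "data": {
  "targets": [
    {"xyz": [0, 0, 0], "twist": [0, 0, 0]},
    {"xyz": [0, 0, 0], "twist": [0, 0, 0]},
    {"xyz": [0, 0, 0], "twist": [0, 0, 0]},
    {"xyz": [0, 0, -5], "twist": [0, 0, 0]},
    {"xyz": [0, 0, -30], "twist": [0, 0, 0]},
    {"xyz": [0, 0, -70], "twist": [0, 0, 0]},
    {"xyz": [0, 0, -120], "twist": [0, 0, 0]},
    {"xyz": [0, 0, -165], "twist": [0, 0, 0]}
  ],
  "gripper": 70
}}

```text
time: 19.1
tool_pos: [0.4284, 0.2333, 0.1472]
tcp_rot: [-0.0, 0.997, 0.079, 0.0]
ft_force: [0.8, 0.7, -0.6]
gripper_width: 0.0597
```

Run:
```python
from h import *
print(T()["gripper_width"])
p=brighten(capture("wrist"));crop(p,"w14.png",0,0,560,420,1.4)
plan(382.5,-297,147,-80.1)
```

```text
0.0596706639616965
from [431.5 234.8 155.9] yaw -80.9 xyz [-132.6  517.3    5.2] twist [-0.004 -0.013 -0.014]
```

View pics/w14.png

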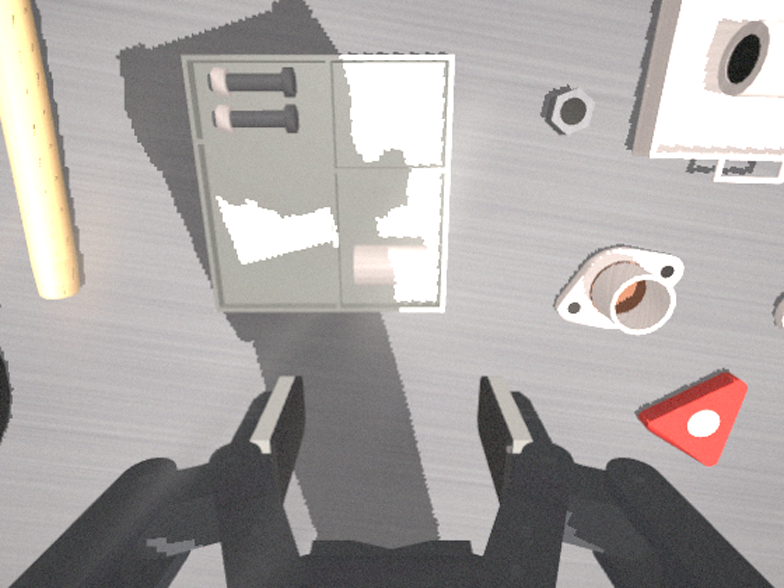

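Request:
{"op": "apply_moves", "data": {
  "targets": [
    {"xyz": [-128.5, 516.5, 0], "twist": [0, 0, -0.014]},
    {"xyz": [-128.5, 516.5, 0], "twist": [0, 0, -0.014]},
    {"xyz": [-128.5, 516.5, 0], "twist": [0, 0, -0.014]},
    {"xyz": [-128.5, 516.5, 0], "twist": [0, 0, -0.014]},
    {"xyz": [-128.5, 516.5, 0], "twist": [0, 0, -0.014]},
    {"xyz": [-128.5, 516.5, 0], "twist": [0, 0, -0.014]},
    {"xyz": [-128.5, 516.5, 0], "twist": [0, 0, -0.014]},
    {"xyz": [-128.5, 516.5, 0], "twist": [0, 0, -0.014]}
  ],
  "gripper": 90
}}

```text
time: 19.95
tool_pos: [0.394, -0.1672, 0.145]
tcp_rot: [0.0, 0.996, 0.086, 0.001]
ft_force: [1.4, -0.1, 0.7]
gripper_width: 0.0767
```

Run:
```python
from h import *
plan(383,-297,145,-80.1)
```

```text
from [ 394.  -167.2  145. ] yaw -80.1 xyz [-3.31e+01  1.26e+02  1.00e-01] twist [ 0.001 -0.001 -0.   ]
```

Request:
{"op": "apply_moves", "data": {
  "targets": [
    {"xyz": [-33, 127, 0], "twist": [0, 0, 0]},
    {"xyz": [-33, 127, 0], "twist": [0, 0, 0]},
    {"xyz": [-33, 127, 0], "twist": [0, 0, 0]},
    {"xyz": [-33, 127, 0], "twist": [0, 0, 0]},
    {"xyz": [-33, 127, 0], "twist": [0, 0, 0]},
    {"xyz": [-33, 127, 0], "twist": [0, 0, 0]}
  ]
}}

```text
time: 20.55
tool_pos: [0.384, -0.2951, 0.1446]
tcp_rot: [-0.0, 0.996, 0.087, 0.0]
ft_force: [0.6, 0.6, 0.3]
gripper_width: 0.0769
```

Run:
```python
from h import *
q=[471.8,-281,.173]
plan(382.5,-297,10,-80.1)
p=capture("wrist")
pts=[]
for s in(13.96,):
    for y in(-25,25):
        for k in range(16):
            t=k*np.pi/8;pts.append(proj(p,chute_pt(q,s+14*np.cos(t),y,14+14*np.sin(t)))[0])
crop(p,"w15.png",130,70,430,320,2.5,pts)
```

```text
from [ 384.  -295.1  144.6] yaw -80.05 xyz [ -1.9   1.6 134.6] twist [-0.    -0.     0.001]
```

View pics/w15.png

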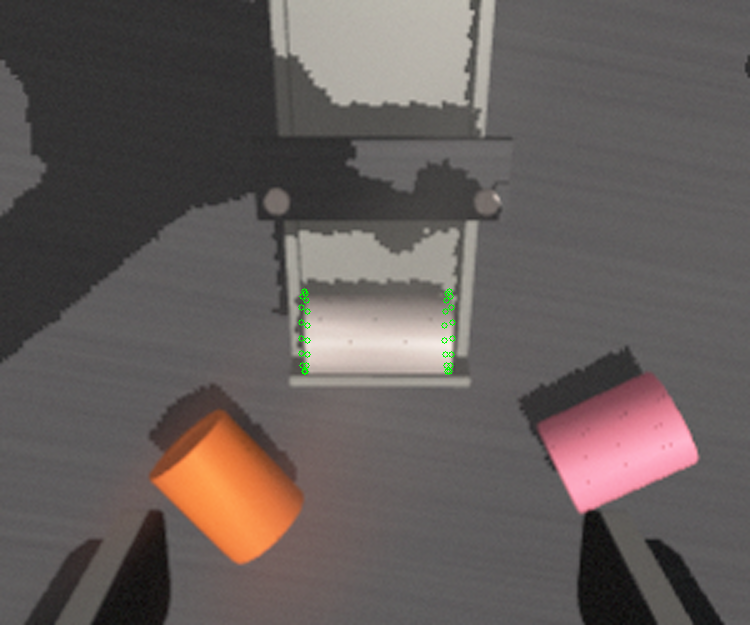

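Request:
{"op": "apply_moves", "data": {
  "targets": [
    {"xyz": [0.5, 1.5, 40], "twist": [0, 0, 0]},
    {"xyz": [0.5, 1.5, 80], "twist": [0, 0, 0]},
    {"xyz": [0.5, 1.5, 110], "twist": [0, 0, 0]},
    {"xyz": [0.5, 1.5, 126], "twist": [0, 0, 0]},
    {"xyz": [0.5, 1.5, 133], "twist": [0, 0, 0]},
    {"xyz": [0.5, 1.5, 134], "twist": [0, 0, 0]},
    {"xyz": [0.5, 1.5, 134], "twist": [0, 0, 0]},
    {"xyz": [0.5, 1.5, 134], "twist": [0, 0, 0]}
  ]
}}

```text
time: 21.4
tool_pos: [0.3854, -0.2978, 0.012]
tcp_rot: [0.001, 0.996, 0.086, 0.001]
ft_force: [0.4, 0.8, 0.0]
gripper_width: 0.0769
```

Request:
{"op": "apply_moves", "data": {
  "targets": [
    {"xyz": [0, 0, 0], "twist": [0, 0, 0]},
    {"xyz": [0, 0, 0], "twist": [0, 0, 0]},
    {"xyz": [0, 0, 0], "twist": [0, 0, 0]},
    {"xyz": [0, 0, 0], "twist": [0, 0, 0]},
    {"xyz": [0, 0, 0], "twist": [0, 0, 0]},
    {"xyz": [0, 0, 0], "twist": [0, 0, 0]},
    {"xyz": [0, 0, 0], "twist": [0, 0, 0]},
    {"xyz": [0, 0, 0], "twist": [0, 0, 0]}
  ],
  "gripper": 40,
  "grip_force": 60
}}

```text
time: 22.2
tool_pos: [0.3852, -0.298, 0.0117]
tcp_rot: [0.001, 0.996, 0.086, 0.001]
ft_force: [-0.7, -0.4, 5.5]
gripper_width: 0.0482
```

Request:
{"op": "apply_moves", "data": {
  "targets": [
    {"xyz": [0, 0, -3], "twist": [0, 0, 0]},
    {"xyz": [0, 0, -8], "twist": [0, 0, 0]},
    {"xyz": [0, 0, -20], "twist": [0, 0, 0]},
    {"xyz": [0, 0, -50], "twist": [0, 0, 0]},
    {"xyz": [0, 0, -90], "twist": [0, 0, 0]},
    {"xyz": [0, 0, -120], "twist": [0, 0, 0]},
    {"xyz": [0, 0, -135], "twist": [0, 0, 0]},
    {"xyz": [0, 0, -135], "twist": [0, 0, 0]}
  ]
}}

```text
time: 23.0
tool_pos: [0.3856, -0.2983, 0.149]
tcp_rot: [0.002, 0.996, 0.086, 0.002]
ft_force: [0.7, -0.0, -1.8]
gripper_width: 0.0482
```

Run:
```python
from h import *
print(T()["gripper_width"])
plan(461.5,238.7,147,-80.9)
p=brighten(capture("wrist"));crop(p,"w16.png",0,0,560,420,1.0)
```

```text
0.04816834334673562
from [ 385.6 -298.3  149. ] yaw -80.1 xyz [ 1.671e+02 -5.160e+02  3.000e-01] twist [ 0.004 -0.004  0.014]
```

View pics/w16.png

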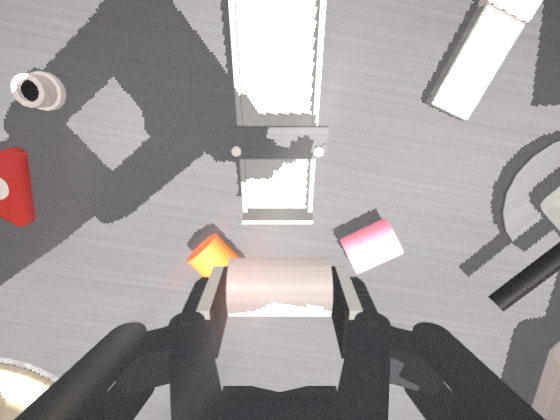

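Request:
{"op": "apply_moves", "data": {
  "targets": [
    {"xyz": [171, -516, 0], "twist": [0, 0, 0.014]},
    {"xyz": [171, -516, 0], "twist": [0, 0, 0.014]},
    {"xyz": [171, -516, 0], "twist": [0, 0, 0.014]},
    {"xyz": [171, -516, 0], "twist": [0, 0, 0.014]},
    {"xyz": [171, -516, 0], "twist": [0, 0, 0.014]},
    {"xyz": [171, -516, 0], "twist": [0, 0, 0.014]},
    {"xyz": [171, -516, 0], "twist": [0, 0, 0.014]},
    {"xyz": [171, -516, 0], "twist": [0, 0, 0.014]}
  ]
}}

```text
time: 23.85
tool_pos: [0.4423, 0.1003, 0.1441]
tcp_rot: [0.0, 0.997, 0.079, -0.001]
ft_force: [1.0, -1.0, -1.7]
gripper_width: 0.0483
```

Run:
```python
from h import *
print(T()["gripper_width"])
plan(466,239.4,147,-80.9)
```

```text
0.048302161953888485
from [442.3 100.3 144.1] yaw -80.9 xyz [  45.4 -133.6   -3. ] twist [0.    0.002 0.   ]
```

Request:
{"op": "apply_moves", "data": {
  "targets": [
    {"xyz": [45, -136, -2], "twist": [0, 0, 0]},
    {"xyz": [45, -136, -2], "twist": [0, 0, 0]},
    {"xyz": [45, -136, -2], "twist": [0, 0, 0]},
    {"xyz": [45, -136, -2], "twist": [0, 0, 0]},
    {"xyz": [45, -136, -2], "twist": [0, 0, 0]},
    {"xyz": [45, -136, -2], "twist": [0, 0, 0]},
    {"xyz": [45, -136, -2], "twist": [0, 0, 0]}
  ]
}}

```text
time: 24.55
tool_pos: [0.4661, 0.2385, 0.1473]
tcp_rot: [0.0, 0.997, 0.078, -0.0]
ft_force: [-0.5, 0.6, -1.3]
gripper_width: 0.0484
```

Run:
```python
from h import *
plan(466,239.4,-12,-80.9)
```

```text
from [466.1 238.5 147.3] yaw -81.0 xyz [ 1.000e-01 -9.000e-01  1.593e+02] twist [ 0.     0.    -0.002]
```

Request:
{"op": "apply_moves", "data": {
  "targets": [
    {"xyz": [0, 0, 45], "twist": [0, 0, 0]},
    {"xyz": [0, 0, 90], "twist": [0, 0, 0]},
    {"xyz": [0, 0, 130], "twist": [0, 0, 0]},
    {"xyz": [0, 0, 148], "twist": [0, 0, 0]},
    {"xyz": [0, 0, 156], "twist": [0, 0, 0]},
    {"xyz": [0, 0, 160], "twist": [0, 0, 0]},
    {"xyz": [0, 0, 160], "twist": [0, 0, 0]},
    {"xyz": [0, 0, 160], "twist": [0, 0, 0]}
  ]
}}

```text
time: 25.35
tool_pos: [0.4673, 0.24, -0.0108]
tcp_rot: [-0.0, 0.997, 0.079, 0.001]
ft_force: [-0.2, 0.0, -0.8]
gripper_width: 0.0484
```

Run:
```python
from h import *
plan(466,239.4,-18,-80.9)
p=brighten(capture("wrist"));crop(p,"w17.png",0,0,560,420,1.4)
```

```text
from [467.3 240.  -10.8] yaw -80.92 xyz [-1.4  0.4  7.2] twist [-0.001 -0.003 -0.   ]
```

View pics/w17.png

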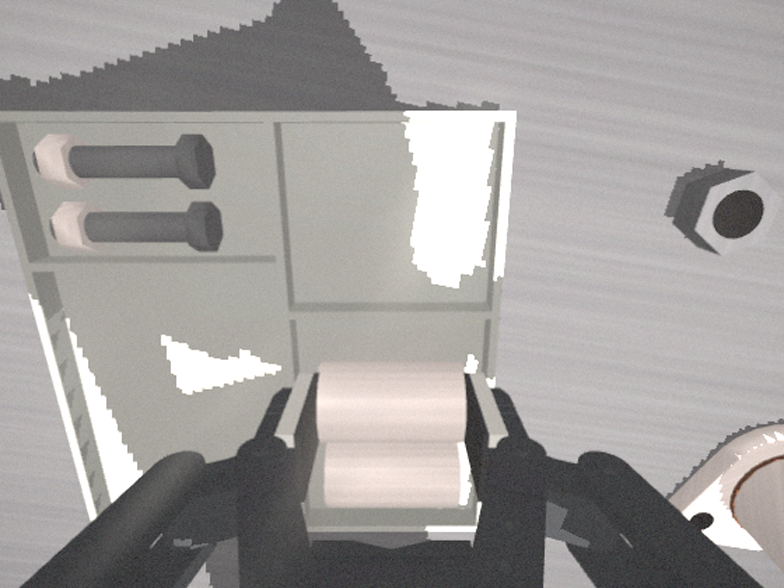

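Request:
{"op": "apply_moves", "data": {
  "targets": [
    {"xyz": [1, 0, 2], "twist": [0, 0, 0]},
    {"xyz": [1, 0, 4], "twist": [0, 0, 0]},
    {"xyz": [1, 0, 6], "twist": [0, 0, 0]},
    {"xyz": [1, 0, 6], "twist": [0, 0, 0]}
  ]
}}

```text
time: 25.8
tool_pos: [0.4673, 0.24, -0.0183]
tcp_rot: [-0.0, 0.997, 0.079, 0.0]
ft_force: [0.3, 0.5, -0.6]
gripper_width: 0.0485
```

Request:
{"op": "apply_moves", "data": {
  "targets": [
    {"xyz": [0, 0, 1], "twist": [0, 0, 0]},
    {"xyz": [0, 0, 1.5], "twist": [0, 0, 0]},
    {"xyz": [0, 0, 1.5], "twist": [0, 0, 0]}
  ]
}}

```text
time: 26.1
tool_pos: [0.4676, 0.24, -0.0184]
tcp_rot: [-0.0, 0.997, 0.079, 0.0]
ft_force: [-4.2, -1.5, 11.1]
gripper_width: 0.0481
```

Request:
{"op": "apply_moves", "data": {
  "targets": [
    {"xyz": [0, 0, -1], "twist": [0, 0, 0]},
    {"xyz": [0, 0, -1], "twist": [0, 0, 0]}
  ]
}}

```text
time: 26.3
tool_pos: [0.4675, 0.24, -0.0184]
tcp_rot: [-0.0, 0.997, 0.079, 0.0]
ft_force: [-1.3, -1.4, 4.8]
gripper_width: 0.0487
```

Request:
{"op": "apply_moves", "data": {
  "targets": [
    {"xyz": [0, 0, 0], "twist": [0, 0, 0]},
    {"xyz": [0, 0, 0], "twist": [0, 0, 0]},
    {"xyz": [0, 0, 0], "twist": [0, 0, 0]},
    {"xyz": [0, 0, -5], "twist": [0, 0, 0]},
    {"xyz": [0, 0, -30], "twist": [0, 0, 0]},
    {"xyz": [0, 0, -70], "twist": [0, 0, 0]},
    {"xyz": [0, 0, -115], "twist": [0, 0, 0]},
    {"xyz": [0, 0, -150], "twist": [0, 0, 0]}
  ],
  "gripper": 70
}}

```text
time: 27.1
tool_pos: [0.4676, 0.2401, 0.1343]
tcp_rot: [-0.0, 0.997, 0.079, 0.001]
ft_force: [0.3, 0.7, -0.6]
gripper_width: 0.0601
```

Run:
```python
from h import *
import pickle
print(T()["gripper_width"])
p=brighten(capture("wrist"));crop(p,"w18.png",0,0,560,420,1.4)
pt=capture("top");ps=capture("side");pickle.dump((pt,ps),open("p1.pkl","wb"))
for p,l in((pt,"top"),(ps,"side")):
  for n in("flange_two","sensor_boss"):
    for d in outline_of(p,n):
      m=d["pixels"];print(n,l,round(d["confidence"],2),np.round(d["centre"],1),m.sum(),np.round(back(p,d["centre"],.02)[0]*1000))
crop(pt,"t5.png",190,215,310,275,6.5)
```

```text
0.060134206091206246
flange_two top 0.69 [216.5 243.3] 755 [435.  70.  20.]
sensor_boss top 0.52 [281.  241.5] 193 [442. -71.  20.]
flange_two side 0.95 [230.5 198. ] 488 [429.  51.  20.]
sensor_boss side 0.72 [247.2 227.7] 158 [431. -84.  20.]
```

View pics/w18.png

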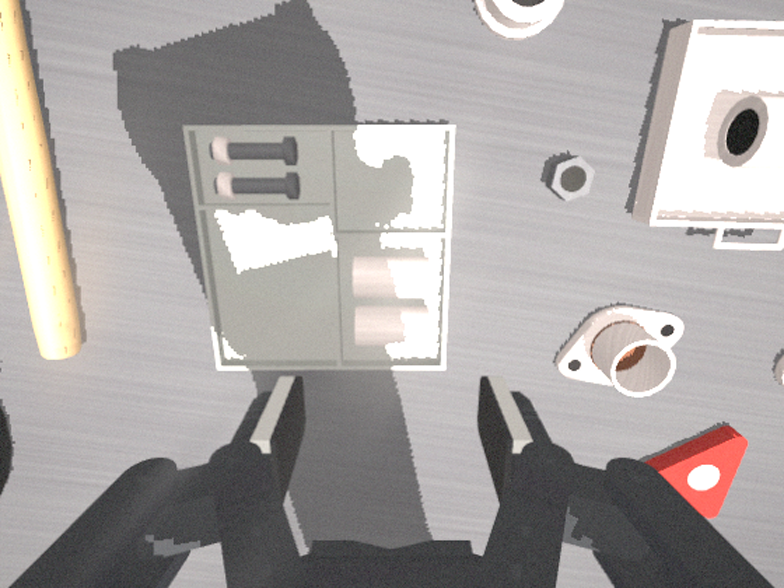

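View pics/t5.png

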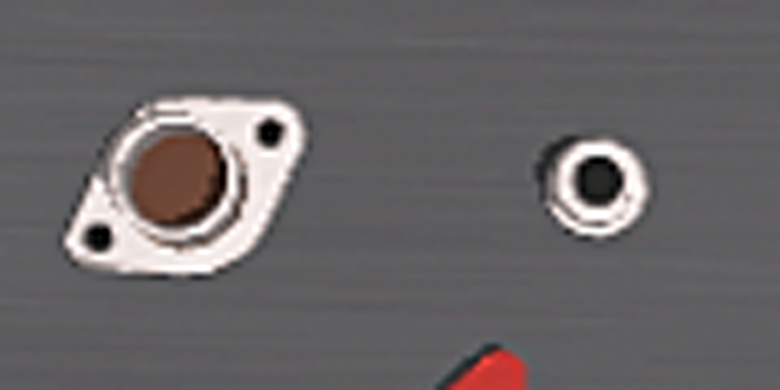

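Run:
```python
from h import *
import pickle
pt,ps=pickle.load(open("p1.pkl","rb"))
U=lambda P:uncrop(P,190,215,6.5)
a=back(pt,U((269,132)),.008)[0];b=back(pt,U((98,237)),.008)[0]
print("holes",a*1000,b*1000,"mid",(a+b)*500,"ang",np.degrees(np.arctan2(*(a-b)[:2][::-1])),"d",np.linalg.norm(a-b)*1000)
print("neck",back(pt,U((175,180)),.04)*1000)
print("boss top",back(pt,U((598,180)),.026)*1000,"seat",back(pt,U((598,187)),.008)*1000)
plan(435,65,140,-80.9)
```

```text
holes [456.13479221  39.93252815   8.        ] [419.02277742  96.65438988   8.        ] mid [437.57878482  68.29345902   8.        ] ang -56.80405381251838 d 67.78400430951055
neck [[435.58079084  67.81416371  40.        ]]
boss top [[439.98936588 -72.33739295  26.        ]] seat [[439.55677091 -73.01215496   8.        ]]
from [466.3 239.5 129.3] yaw -80.9 xyz [-58.5 167.3 -10.4] twist [ 0.001  0.003 -0.   ]
```

Request:
{"op": "apply_moves", "data": {
  "targets": [
    {"xyz": [-57.5, 165.5, -10], "twist": [0, 0, 0]},
    {"xyz": [-57.5, 165.5, -10], "twist": [0, 0, 0]},
    {"xyz": [-57.5, 165.5, -10], "twist": [0, 0, 0]},
    {"xyz": [-57.5, 165.5, -10], "twist": [0, 0, 0]},
    {"xyz": [-57.5, 165.5, -10], "twist": [0, 0, 0]},
    {"xyz": [-57.5, 165.5, -10], "twist": [0, 0, 0]},
    {"xyz": [-57.5, 165.5, -10], "twist": [0, 0, 0]}
  ],
  "gripper": 85
}}

```text
time: 28.15
tool_pos: [0.4364, 0.0681, 0.1404]
tcp_rot: [-0.0, 0.997, 0.08, -0.001]
ft_force: [0.7, 0.9, 0.3]
gripper_width: 0.0727
```

Run:
```python
from h import *
import pickle
plan(436.5,68,-19,-80.9)
p=capture("wrist");pickle.dump(p,open("w19.pkl","wb"))
crop(p,"w19.png",200,120,380,300,4)
```

```text
from [436.4  68.1 140.4] yaw -80.85 xyz [  0.3   0.2 159.4] twist [-0.     0.001  0.001]
```

View pics/w19.png

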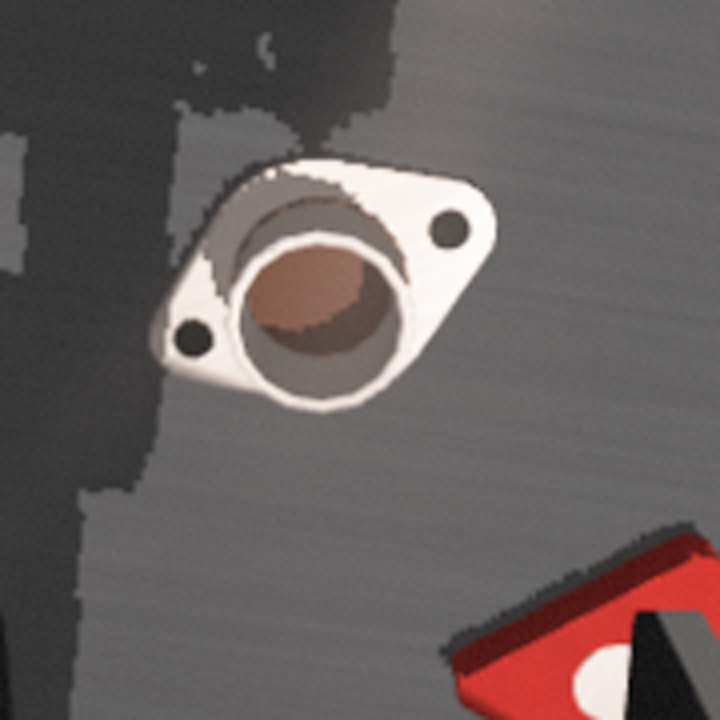

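Run:
```python
from h import *
import pickle
p=pickle.load(open("w19.pkl","rb"))
U=lambda P:uncrop(P,200,120,4)
a=back(p,U((449,230)),.008)[0];b=back(p,U((194,338)),.008)[0]
print("holes",a*1000,b*1000,"mid",(a+b)*500,"ang",np.degrees(np.arctan2(*(a-b)[:2][::-1])),"d",np.linalg.norm(a-b)*1000)
print("neck",back(p,U((321,320)),.04)*1000)
```

```text
holes [454.19223069  38.89535698   8.        ] [417.57800966  95.63601661   8.        ] mid [435.88512017  67.26568679   8.        ] ang -57.16622230697347 d 67.5285394276644
neck [[436.84427418  67.19195477  40.        ]]
```

Request:
{"op": "apply_moves", "data": {
  "targets": [
    {"xyz": [0, 0.5, 45], "twist": [0, 0, 0]},
    {"xyz": [0, 0.5, 90], "twist": [0, 0, 0]},
    {"xyz": [0, 0.5, 125], "twist": [0, 0, 0]},
    {"xyz": [0, 0.5, 145], "twist": [0, 0, 0]},
    {"xyz": [0, 0.5, 155], "twist": [0, 0, 0]},
    {"xyz": [0, 0.5, 158], "twist": [0, 0, 0]},
    {"xyz": [0, 0.5, 158], "twist": [0, 0, 0]},
    {"xyz": [0, 0.5, 158], "twist": [0, 0, 0]}
  ]
}}

```text
time: 29.0
tool_pos: [0.4377, 0.0671, -0.0156]
tcp_rot: [-0.0, 0.997, 0.079, 0.001]
ft_force: [0.8, -0.5, 1.1]
gripper_width: 0.0725
```

Request:
{"op": "apply_moves", "data": {
  "targets": [
    {"xyz": [0, 0, 0], "twist": [0, 0, 0]},
    {"xyz": [0, 0, 0], "twist": [0, 0, 0]},
    {"xyz": [0, 0, 0], "twist": [0, 0, 0]},
    {"xyz": [0, 0, 0], "twist": [0, 0, 0]},
    {"xyz": [0, 0, 0], "twist": [0, 0, 0]},
    {"xyz": [0, 0, 0], "twist": [0, 0, 0]},
    {"xyz": [0, 0, 0], "twist": [0, 0, 0]},
    {"xyz": [0, 0, 0], "twist": [0, 0, 0]}
  ],
  "gripper": 30,
  "grip_force": 60
}}

```text
time: 29.8
tool_pos: [0.4374, 0.067, -0.0157]
tcp_rot: [-0.0, 0.997, 0.079, 0.001]
ft_force: [-1.5, 0.2, 5.6]
gripper_width: 0.0404
```

Run:
```python
from h import *
plan(436.5,67.5,-19,-80.9)
p=brighten(capture("wrist"));crop(p,"w20.png",0,0,560,420,1.4)
p=brighten(capture("side"));crop(p,"s20.png",180,130,280,230,6)
```

```text
from [437.4  67.  -15.7] yaw -80.91 xyz [-0.8 -0.7  3.3] twist [-0.    -0.002 -0.   ]
```

View pics/w20.png

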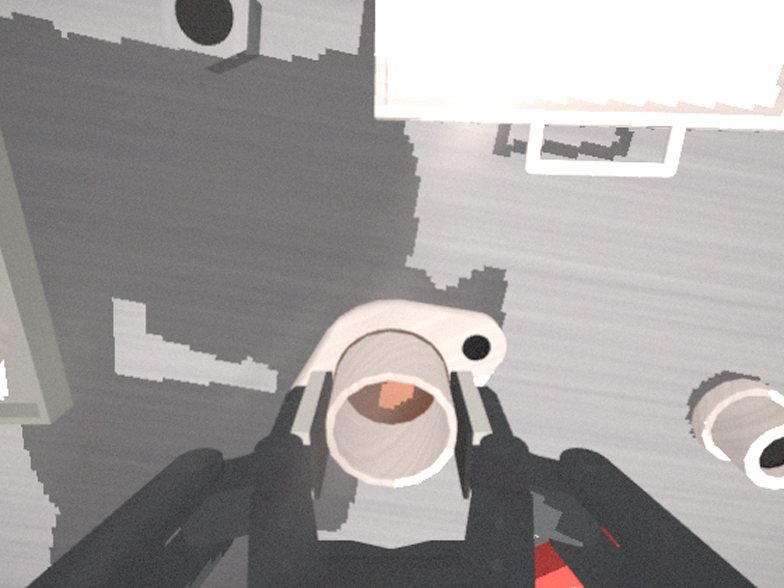

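View pics/s20.png

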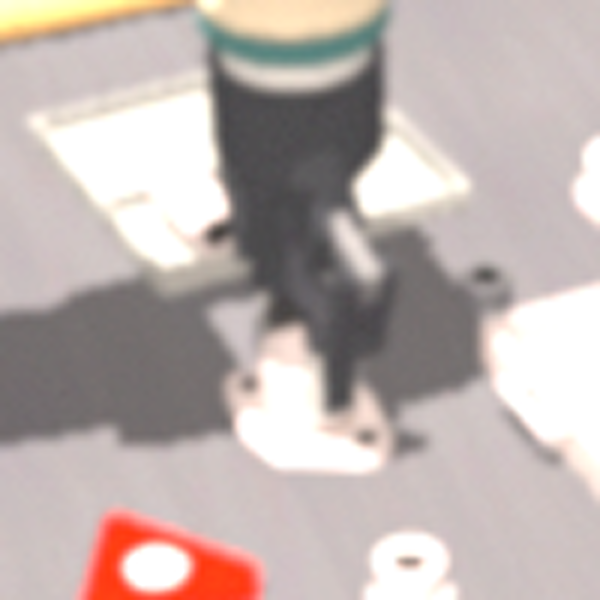

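Request:
{"op": "apply_moves", "data": {
  "targets": [
    {"xyz": [0, 0, -5], "twist": [0, 0, 0]},
    {"xyz": [0, 0, -15], "twist": [0, 0, 0]},
    {"xyz": [0, 0, -45], "twist": [0, 0, 0]},
    {"xyz": [0, 0, -85], "twist": [0, 0, 0]},
    {"xyz": [0, 0, -115], "twist": [0, 0, 0]},
    {"xyz": [0, 0, -130], "twist": [0, 0, 0]},
    {"xyz": [0, 0, -130], "twist": [0, 0, 0]}
  ]
}}

```text
time: 30.6
tool_pos: [0.438, 0.0669, 0.1161]
tcp_rot: [-0.0, 0.997, 0.079, 0.003]
ft_force: [0.4, -0.5, -3.3]
gripper_width: 0.04
```

Run:
```python
from h import *
print(T()["gripper_width"],T()["ft_force"])
kt=[470.4,284.2,.159];b=box(kt,-24,37.5,0)*1000;print(b)
plan(b[0],b[1],115,-14.6)
p=brighten(capture("wrist"));crop(p,"w21.png",0,0,560,420,1.0)
```

```text
0.040006796452946664 [ 0.36122244 -0.5306991  -3.33132947]
[440.76532467 317.42703745   0.        ]
from [438.   66.9 116.1] yaw -80.9 xyz [  42.3 -246.9    1.2] twist [ 0.003 -0.004 -1.157]
```

View pics/w21.png

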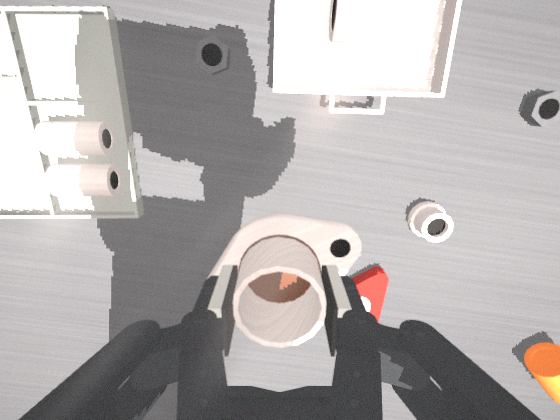

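Request:
{"op": "apply_moves", "data": {
  "targets": [
    {"xyz": [42, -247, 0], "twist": [0, 0, -1.157]},
    {"xyz": [42, -247, 0], "twist": [0, 0, -1.157]},
    {"xyz": [42, -247, 0], "twist": [0, 0, -1.157]},
    {"xyz": [42, -247, 0], "twist": [0, 0, -1.157]},
    {"xyz": [42, -247, 0], "twist": [0, 0, -1.157]},
    {"xyz": [42, -247, 0], "twist": [0, 0, -1.157]},
    {"xyz": [42, -247, 0], "twist": [0, 0, -1.157]},
    {"xyz": [42, -247, 0], "twist": [0, 0, -1.157]}
  ]
}}

```text
time: 31.45
tool_pos: [0.4378, 0.3173, 0.1106]
tcp_rot: [-0.0, 0.789, 0.614, -0.002]
ft_force: [-0.3, -0.3, -2.9]
gripper_width: 0.0402
```

Request:
{"op": "apply_moves", "data": {
  "targets": [
    {"xyz": [0, 0, 0], "twist": [0, 0, 0]},
    {"xyz": [0, 0, 0], "twist": [0, 0, 0]},
    {"xyz": [0, 0, 0], "twist": [0, 0, 0]},
    {"xyz": [0, 0, 0], "twist": [0, 0, 0]}
  ]
}}

```text
time: 31.85
tool_pos: [0.439, 0.3172, 0.1129]
tcp_rot: [-0.0, 0.792, 0.611, -0.0]
ft_force: [0.9, -0.4, -2.4]
gripper_width: 0.0406
```

Run:
```python
from h import *
import pickle
print(T()["gripper_width"],T()["ft_force"])
kt=[470.4,284.2,.159];b=box(kt,-24,37.5,0)*1000
plan(b[0],b[1],-12,-14.6)
p=capture("wrist");pickle.dump(p,open("w22.pkl","wb"));crop(brighten(p),"w22.png",0,0,560,420,1.4)
```

```text
0.0406083165958134 [ 0.89353061 -0.41514449 -2.435969  ]
from [439.  317.2 112.9] yaw -14.7 xyz [  0.7   1.7 124.9] twist [-0.     0.    -0.002]
```

View pics/w22.png

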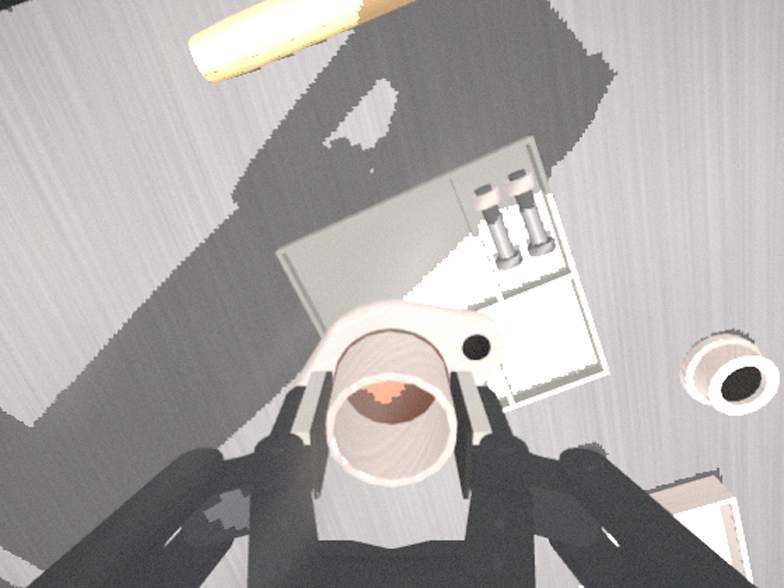

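Request:
{"op": "apply_moves", "data": {
  "targets": [
    {"xyz": [1, 1.5, 40], "twist": [0, 0, 0]},
    {"xyz": [1, 1.5, 75], "twist": [0, 0, 0]},
    {"xyz": [1, 1.5, 100], "twist": [0, 0, 0]},
    {"xyz": [1, 1.5, 112], "twist": [0, 0, 0]},
    {"xyz": [1, 1.5, 118], "twist": [0, 0, 0]},
    {"xyz": [1, 1.5, 120], "twist": [0, 0, 0]},
    {"xyz": [1, 1.5, 120], "twist": [0, 0, 0]},
    {"xyz": [1, 1.5, 120], "twist": [0, 0, 0]}
  ]
}}

```text
time: 32.7
tool_pos: [0.4416, 0.3185, -0.0054]
tcp_rot: [0.0, 0.791, 0.611, 0.001]
ft_force: [-0.3, -0.2, -2.6]
gripper_width: 0.0402
```

Run:
```python
from h import *
kt=[470.4,284.2,.159];b=box(kt,-24,37.5,0)*1000
plan(b[0],b[1],-12,-14.6)
p=capture("wrist");crop(brighten(p),"w23.png",0,0,560,420,1.4)
```

```text
from [441.6 318.5  -5.4] yaw -14.61 xyz [-1.3 -0.6  6.6] twist [ 0.002 -0.002 -0.   ]
```

View pics/w23.png

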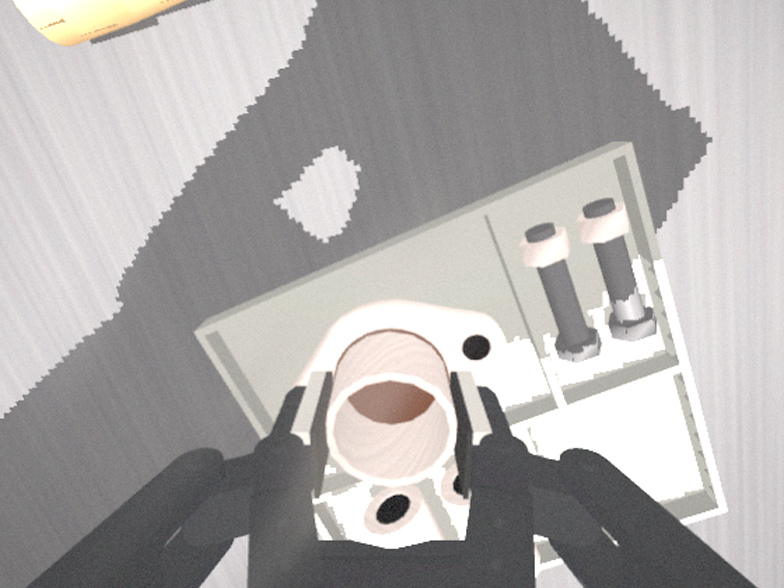

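Well centred in the bay; lower to contact.

Request:
{"op": "apply_moves", "data": {
  "targets": [
    {"xyz": [-0.5, -0.5, 3], "twist": [0, 0, 0]},
    {"xyz": [-0.5, -0.5, 5], "twist": [0, 0, 0]},
    {"xyz": [-0.5, -0.5, 6], "twist": [0, 0, 0]},
    {"xyz": [-0.5, -0.5, 6], "twist": [0, 0, 0]}
  ]
}}

```text
time: 33.15
tool_pos: [0.4402, 0.3177, -0.0126]
tcp_rot: [-0.0, 0.791, 0.611, 0.0]
ft_force: [-0.8, -1.2, 0.4]
gripper_width: 0.0404
```

Request:
{"op": "apply_moves", "data": {
  "targets": [
    {"xyz": [0, 0, 1], "twist": [0, 0, 0]},
    {"xyz": [0, 0, 1], "twist": [0, 0, 0]}
  ]
}}

```text
time: 33.35
tool_pos: [0.4404, 0.3178, -0.0126]
tcp_rot: [0.0, 0.791, 0.611, 0.0]
ft_force: [-4.2, -3.5, 7.9]
gripper_width: 0.0403
```

Request:
{"op": "apply_moves", "data": {
  "targets": [
    {"xyz": [0, 0, -0.5], "twist": [0, 0, 0]},
    {"xyz": [0, 0, -0.5], "twist": [0, 0, 0]},
    {"xyz": [0, 0, -0.5], "twist": [0, 0, 0]},
    {"xyz": [0, 0, -0.5], "twist": [0, 0, 0]},
    {"xyz": [0, 0, -15], "twist": [0, 0, 0]},
    {"xyz": [0, 0, -55], "twist": [0, 0, 0]},
    {"xyz": [0, 0, -100], "twist": [0, 0, 0]},
    {"xyz": [0, 0, -140], "twist": [0, 0, 0]}
  ],
  "gripper": 65
}}

```text
time: 34.15
tool_pos: [0.4403, 0.3177, 0.1295]
tcp_rot: [0.0, 0.791, 0.611, 0.001]
ft_force: [0.7, 0.7, -0.3]
gripper_width: 0.0557
```

Run:
```python
from h import *
print(T()["gripper_width"])
p=capture("wrist");crop(brighten(p),"w24.png",0,0,560,420,1.4)
plan(439.8,-72.7,127,-80.9)
plan(439.8,-72.7,127,-14.6)
```

```text
0.05568319870115029
from [443.  319.5 137.5] yaw -14.61 xyz [-380.4   95.7    7.6] twist [ 0.003 -0.014  1.157]
from [443.  319.5 137.5] yaw -14.61 xyz [-380.4   95.7    7.6] twist [ 0.009 -0.01  -0.   ]
```

View pics/w24.png

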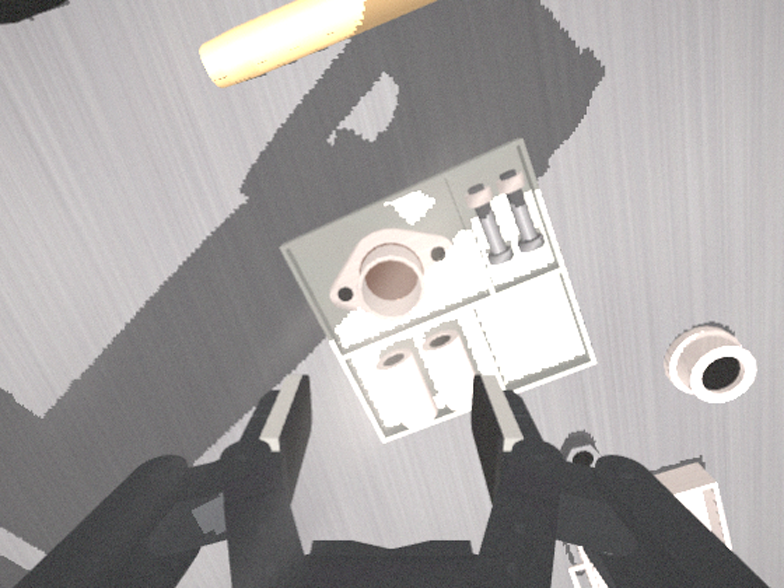

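Request:
{"op": "apply_moves", "data": {
  "targets": [
    {"xyz": [-378, 97.5, 0], "twist": [0, 0, 1.157]},
    {"xyz": [-378, 97.5, 0], "twist": [0, 0, 1.157]},
    {"xyz": [-378, 97.5, 0], "twist": [0, 0, 1.157]},
    {"xyz": [-378, 97.5, 0], "twist": [0, 0, 1.157]},
    {"xyz": [-378, 97.5, 0], "twist": [0, 0, 1.157]},
    {"xyz": [-378, 97.5, 0], "twist": [0, 0, 1.157]},
    {"xyz": [-378, 97.5, 0], "twist": [0, 0, 1.157]},
    {"xyz": [-378, 97.5, 0], "twist": [0, 0, 1.157]}
  ],
  "gripper": 70
}}

```text
time: 35.0
tool_pos: [0.4389, -0.0753, 0.1273]
tcp_rot: [0.0, 0.997, 0.076, 0.001]
ft_force: [0.7, -0.1, 0.2]
gripper_width: 0.06
```

Request:
{"op": "apply_moves", "data": {
  "targets": [
    {"xyz": [0, 0, 0], "twist": [0, 0, 0]},
    {"xyz": [0, 0, 0], "twist": [0, 0, 0]},
    {"xyz": [0, 0, 0], "twist": [0, 0, 0]},
    {"xyz": [0, 0, 0], "twist": [0, 0, 0]}
  ]
}}

```text
time: 35.4
tool_pos: [0.4393, -0.0716, 0.1263]
tcp_rot: [-0.0, 0.997, 0.081, 0.0]
ft_force: [-0.1, -0.6, -0.7]
gripper_width: 0.0596
```

Run:
```python
from h import *
import pickle
plan(439.8,-72.7,-23,-80.9)
p=capture("wrist");pickle.dump(p,open("w25.pkl","wb"));crop(p,"w25.png",200,120,380,300,4)
```

```text
from [439.3 -71.6 126.3] yaw -80.76 xyz [  0.3   1.2 149.3] twist [-0.    -0.     0.002]
```

View pics/w25.png

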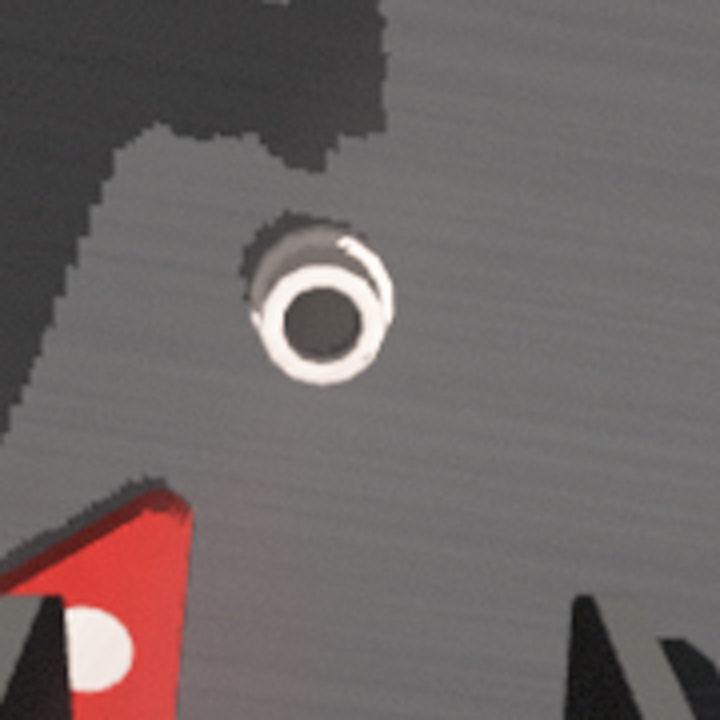

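Run:
```python
from h import *
import pickle
p=pickle.load(open("w25.pkl","rb"))
b=back(p,uncrop((323,324),200,120,4),.026)[0]*1000;print(b)
plan(b[0],b[1],-23,-80.9)
```

```text
[439.13755158 -73.08025848  26.        ]
from [439.3 -71.6 126.3] yaw -80.76 xyz [ -0.4   1.4 149.3] twist [-0.    -0.     0.002]
```

Request:
{"op": "apply_moves", "data": {
  "targets": [
    {"xyz": [0, 1.5, 45], "twist": [0, 0, 0]},
    {"xyz": [0, 1.5, 90], "twist": [0, 0, 0]},
    {"xyz": [0, 1.5, 120], "twist": [0, 0, 0]},
    {"xyz": [0, 1.5, 138], "twist": [0, 0, 0]},
    {"xyz": [0, 1.5, 146], "twist": [0, 0, 0]},
    {"xyz": [0, 1.5, 150], "twist": [0, 0, 0]},
    {"xyz": [0, 1.5, 150], "twist": [0, 0, 0]},
    {"xyz": [0, 1.5, 150], "twist": [0, 0, 0]}
  ]
}}

```text
time: 36.25
tool_pos: [0.4403, -0.0743, -0.0227]
tcp_rot: [0.0, 0.997, 0.079, 0.001]
ft_force: [-0.1, -0.5, 1.2]
gripper_width: 0.0595
```

Request:
{"op": "apply_moves", "data": {
  "targets": [
    {"xyz": [0, 0, 0], "twist": [0, 0, 0]},
    {"xyz": [0, 0, 0], "twist": [0, 0, 0]},
    {"xyz": [0, 0, 0], "twist": [0, 0, 0]},
    {"xyz": [0, 0, 0], "twist": [0, 0, 0]},
    {"xyz": [0, 0, 0], "twist": [0, 0, 0]},
    {"xyz": [0, 0, 0], "twist": [0, 0, 0]},
    {"xyz": [0, 0, 0], "twist": [0, 0, 0]},
    {"xyz": [0, 0, 0], "twist": [0, 0, 0]}
  ],
  "gripper": 15,
  "grip_force": 40
}}

```text
time: 37.05
tool_pos: [0.44, -0.0744, -0.0231]
tcp_rot: [0.0, 0.997, 0.079, 0.001]
ft_force: [-1.2, 1.0, 5.2]
gripper_width: 0.0261
```

Run:
```python
from h import *
plan(439.3,-73,-21,-80.9)
p=capture("wrist");crop(brighten(p),"w26.png",0,0,560,420,1.4)
p=brighten(capture("side"));crop(p,"s26.png",200,160,300,250,6)
```

```text
from [440.  -74.4 -23.1] yaw -80.9 xyz [-0.5 -1.5 -2.1] twist [ 0.    -0.001 -0.   ]
```

View pics/w26.png

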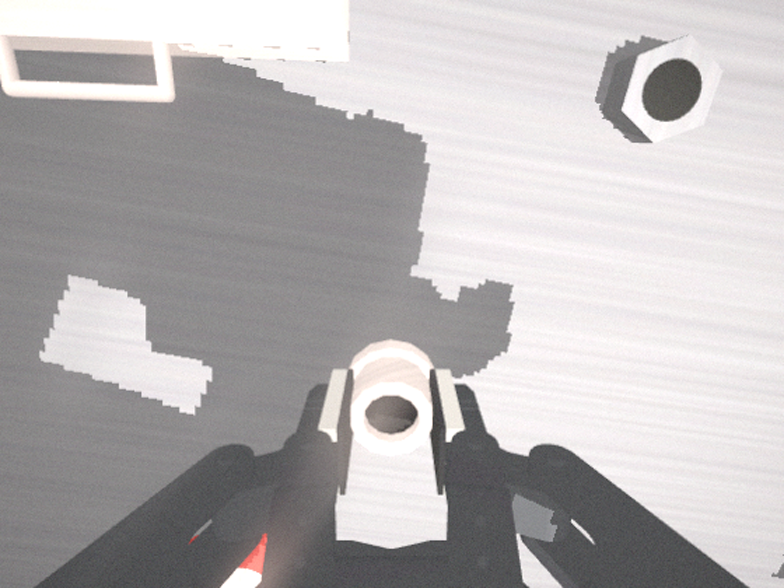

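View pics/s26.png

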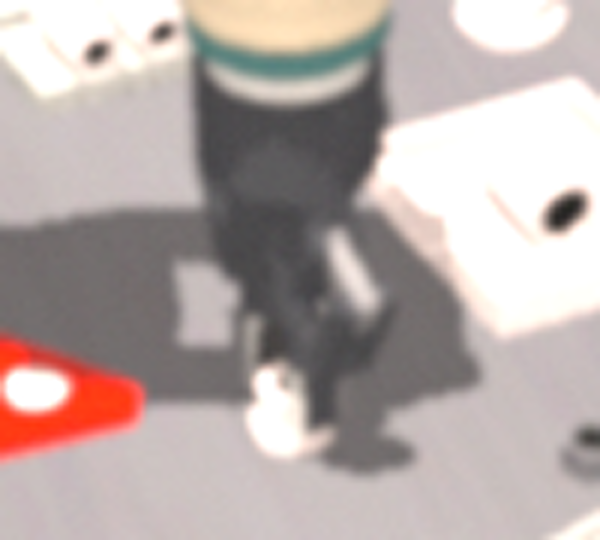

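Request:
{"op": "apply_moves", "data": {
  "targets": [
    {"xyz": [0, 0, -5], "twist": [0, 0, 0]},
    {"xyz": [0, 0, -15], "twist": [0, 0, 0]},
    {"xyz": [0, 0, -45], "twist": [0, 0, 0]},
    {"xyz": [0, 0, -85], "twist": [0, 0, 0]},
    {"xyz": [0, 0, -120], "twist": [0, 0, 0]},
    {"xyz": [0, 0, -140], "twist": [0, 0, 0]},
    {"xyz": [0, 0, -140], "twist": [0, 0, 0]}
  ]
}}

```text
time: 37.85
tool_pos: [0.4412, -0.0747, 0.1199]
tcp_rot: [0.001, 0.997, 0.079, 0.003]
ft_force: [0.1, -0.1, -1.8]
gripper_width: 0.0263
```

Run:
```python
from h import *
print(T()["gripper_width"])
kt=[470.4,284.2,.159];b=box(kt,48.5,-43.5,0)*1000;print(b)
plan(b[0],b[1],117,-80.9)
p=capture("wrist");crop(brighten(p),"w27.png",0,0,560,420,1)
```

```text
0.02626741934325672
[525.17562038 248.92775295   0.        ]
from [441.2 -74.7 119.9] yaw -80.9 xyz [ 134.1 -306.3    3. ] twist [ 0.003 -0.006 -0.   ]
```

View pics/w27.png

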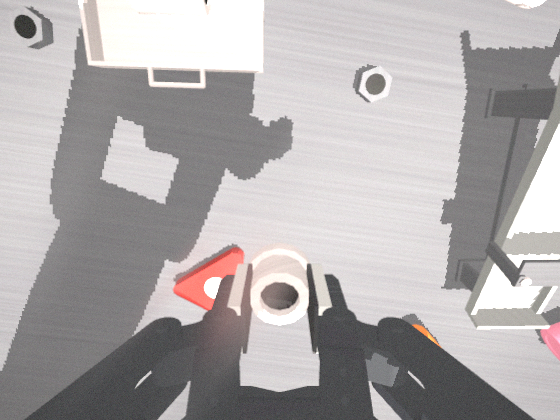

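Request:
{"op": "apply_moves", "data": {
  "targets": [
    {"xyz": [134.5, -306, 0], "twist": [0, 0, 0]},
    {"xyz": [134.5, -306, 0], "twist": [0, 0, 0]},
    {"xyz": [134.5, -306, 0], "twist": [0, 0, 0]},
    {"xyz": [134.5, -306, 0], "twist": [0, 0, 0]},
    {"xyz": [134.5, -306, 0], "twist": [0, 0, 0]},
    {"xyz": [134.5, -306, 0], "twist": [0, 0, 0]},
    {"xyz": [134.5, -306, 0], "twist": [0, 0, 0]},
    {"xyz": [134.5, -306, 0], "twist": [0, 0, 0]}
  ]
}}

```text
time: 38.7
tool_pos: [0.5227, 0.2526, 0.1132]
tcp_rot: [0.0, 0.997, 0.082, -0.002]
ft_force: [0.4, 0.4, -0.9]
gripper_width: 0.0261
```

Request:
{"op": "apply_moves", "data": {
  "targets": [
    {"xyz": [0, 0, 0], "twist": [0, 0, 0]},
    {"xyz": [0, 0, 0], "twist": [0, 0, 0]},
    {"xyz": [0, 0, 0], "twist": [0, 0, 0]},
    {"xyz": [0, 0, 0], "twist": [0, 0, 0]}
  ]
}}

```text
time: 39.1
tool_pos: [0.5239, 0.2482, 0.1162]
tcp_rot: [-0.0, 0.997, 0.079, 0.0]
ft_force: [-0.1, 0.7, -0.2]
gripper_width: 0.0263
```

Run:
```python
from h import *
print(T()["gripper_width"],T()["qpos"])
plan(525.2,248.9,-14,-80.9)
```

```text
0.02629124725708404 [ 3.78802595e-01  2.43515157e-01  1.35225641e+00 -5.26832697e-06
  1.54568862e+00  1.79220975e+00]
from [523.9 248.2 116.2] yaw -80.98 xyz [  1.4  -0.5 130.2] twist [-0.    -0.    -0.001]
```

Request:
{"op": "apply_moves", "data": {
  "targets": [
    {"xyz": [1, -0.5, 45], "twist": [0, 0, 0]},
    {"xyz": [1, -0.5, 85], "twist": [0, 0, 0]},
    {"xyz": [1, -0.5, 110], "twist": [0, 0, 0]},
    {"xyz": [1, -0.5, 124], "twist": [0, 0, 0]},
    {"xyz": [1, -0.5, 129], "twist": [0, 0, 0]},
    {"xyz": [1, -0.5, 131], "twist": [0, 0, 0]},
    {"xyz": [1, -0.5, 131], "twist": [0, 0, 0]},
    {"xyz": [1, -0.5, 131], "twist": [0, 0, 0]}
  ]
}}

```text
time: 39.9
tool_pos: [0.5257, 0.2502, -0.0133]
tcp_rot: [-0.0, 0.997, 0.079, 0.001]
ft_force: [0.5, -0.0, -0.1]
gripper_width: 0.0264
```

Run:
```python
from h import *
plan(525.2,248.9,-20,-80.9)
p=capture("wrist");crop(brighten(p),"w28.png",0,0,560,420,1.4)
```

```text
from [525.7 250.2 -13.3] yaw -80.9 xyz [-0.7  1.2  6.7] twist [-0.001 -0.003 -0.   ]
```

View pics/w28.png

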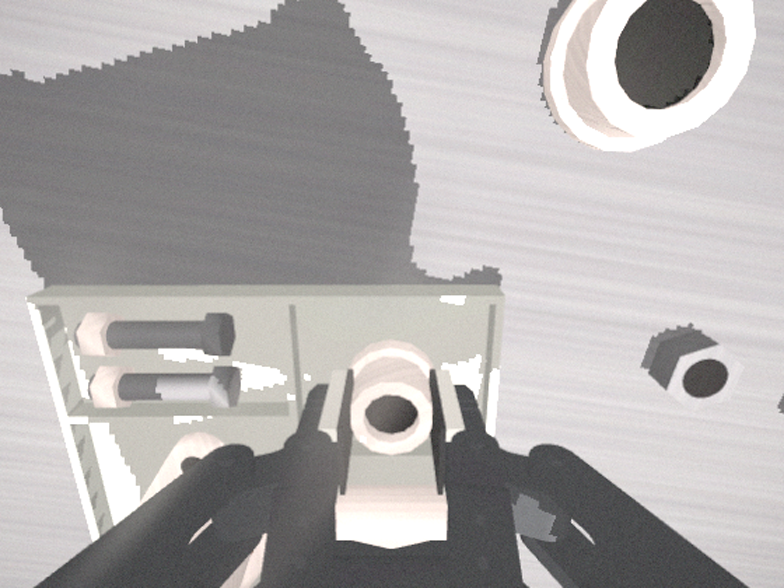

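Request:
{"op": "apply_moves", "data": {
  "targets": [
    {"xyz": [0, 0.5, 3], "twist": [0, 0, 0]},
    {"xyz": [0, 0.5, 5], "twist": [0, 0, 0]},
    {"xyz": [0, 0.5, 6.5], "twist": [0, 0, 0]},
    {"xyz": [0, 0.5, 6.5], "twist": [0, 0, 0]}
  ]
}}

```text
time: 40.35
tool_pos: [0.525, 0.2495, -0.0201]
tcp_rot: [-0.0, 0.997, 0.079, 0.0]
ft_force: [-4.3, -2.5, 7.7]
gripper_width: 0.0265
```

Request:
{"op": "apply_moves", "data": {
  "targets": [
    {"xyz": [0, 0, 1], "twist": [0, 0, 0]},
    {"xyz": [0, 0, 1], "twist": [0, 0, 0]}
  ]
}}

```text
time: 40.55
tool_pos: [0.5252, 0.2496, -0.0201]
tcp_rot: [-0.0, 0.997, 0.079, 0.001]
ft_force: [-6.9, -3.2, 13.5]
gripper_width: 0.0262
```

Seated on the floor. Back off slightly, release and lift.

Request:
{"op": "apply_moves", "data": {
  "targets": [
    {"xyz": [0, 0, -1.5], "twist": [0, 0, 0]},
    {"xyz": [0, 0, -1.5], "twist": [0, 0, 0]}
  ]
}}

```text
time: 40.75
tool_pos: [0.5252, 0.2495, -0.02]
tcp_rot: [-0.0, 0.997, 0.079, 0.001]
ft_force: [-1.0, -0.6, 6.3]
gripper_width: 0.0264
```

Request:
{"op": "apply_moves", "data": {
  "targets": [
    {"xyz": [0, 0, 0], "twist": [0, 0, 0]},
    {"xyz": [0, 0, 0], "twist": [0, 0, 0]},
    {"xyz": [0, 0, 0], "twist": [0, 0, 0]},
    {"xyz": [0, 0, -3], "twist": [0, 0, 0]},
    {"xyz": [0, 0, -20], "twist": [0, 0, 0]},
    {"xyz": [0, 0, -60], "twist": [0, 0, 0]},
    {"xyz": [0, 0, -105], "twist": [0, 0, 0]},
    {"xyz": [0, 0, -150], "twist": [0, 0, 0]}
  ],
  "gripper": 48
}}

```text
time: 41.55
tool_pos: [0.5244, 0.2492, 0.1307]
tcp_rot: [0.0, 0.997, 0.079, -0.0]
ft_force: [-0.5, 0.5, 0.0]
gripper_width: 0.041
```

Request:
{"op": "apply_moves", "data": {
  "targets": [
    {"xyz": [-60, 100, -80], "twist": [0, 0, 0]},
    {"xyz": [-60, 100, -80], "twist": [0, 0, 0]},
    {"xyz": [-60, 100, -80], "twist": [0, 0, 0]},
    {"xyz": [-60, 100, -80], "twist": [0, 0, 0]},
    {"xyz": [-60, 100, -80], "twist": [0, 0, 0]},
    {"xyz": [-60, 100, -80], "twist": [0, 0, 0]}
  ]
}}

```text
time: 42.15
tool_pos: [0.4811, 0.1416, 0.208]
tcp_rot: [-0.0, 0.997, 0.08, -0.001]
ft_force: [0.5, 0.4, -0.9]
gripper_width: 0.0409
```

Run:
```python
from h import *
print(T()["gripper_width"],T()["tool_pos"],T()["time"])
p=capture("wrist");crop(brighten(p),"w30.png",0,0,560,420,1.4)
p=capture("side");crop(p,"s30.png",160,110,380,310,3.5)
p=capture("top");crop(p,"t30.png",60,110,460,330,2)
```

```text
0.04090416168884581 [0.48110099 0.14158465 0.20799057] 42.15
```

View pics/w30.png

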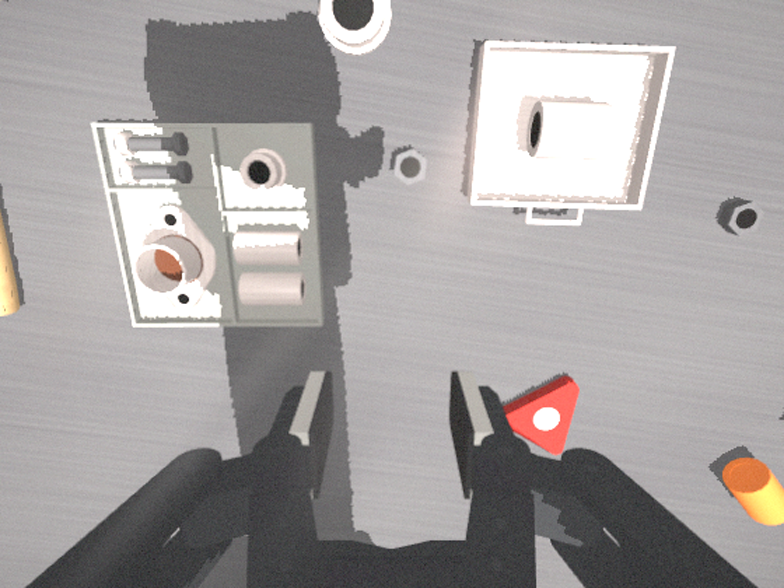

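View pics/s30.png

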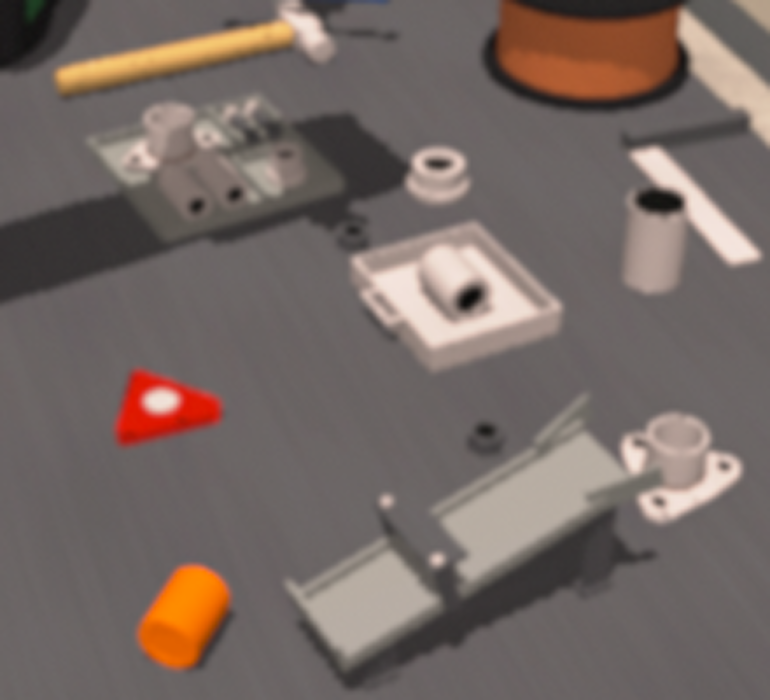

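View pics/t30.png

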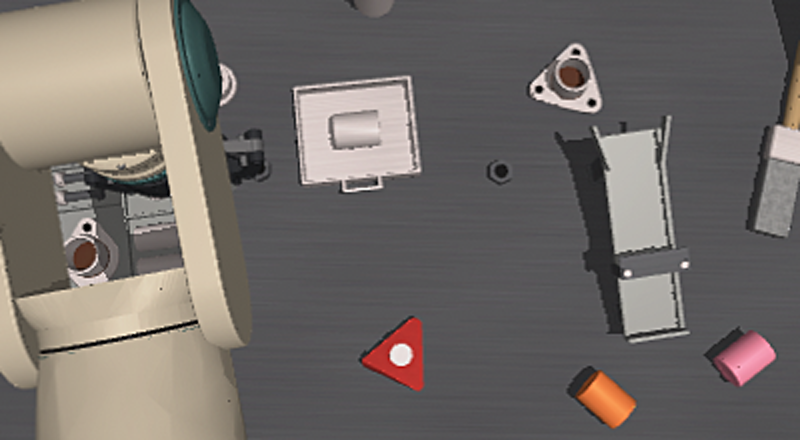

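```bash
python3 -c "
from rig import ticket
print(ticket.finish_job())"
```

```text
the job is handed in; nothing more can be done
None
```

The job is done in the order asked and handed in at about 42 s of the 128 s allowed. My last pictures show every part where it should be.

- **Chute and returns tray:** I lifted the oversize bush out first and laid it in the returns tray. Both thin bushes then rolled to the stop, and the chute is now empty.
- **Kit tray:** Both thin bushes lie side by side in the bush bay. The two-bolt flange is flat with its neck up in the largest bay, its length along the bay. The small boss stands on its seat in the end bay.
- **Left alone:** I never touched the three-bolt flange, the larger boss, or the orange and pink look-alikes. They look unmoved in the pictures.
- **Contact:** Each part was lowered until it touched the floor before release, and the highest wrist force I read was about 15 N. The gripper is clear of everything.

**Disagreement found:** The finger tips showed in both cameras about 36 mm farther back than the reported TCP implies. I went by the pictures when setting gripping and placing heights, so some reported TCP heights are below the bench (down to about -23 mm). All four grips and placings came out as expected on that basis.

**Limited check:** In the last top view the arm hides part of the kit tray, so my final check of the tray rests on the wrist and side pictures.

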